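Re-battery the rocket launch controller

ROBOT

A 6-joint arm with a two-finger parallel gripper is mounted at the origin on the work surface. World frame = base frame: x ahead of the robot, y to its left, z up, the work surface at z = 0. Lengths are in m, angles in degrees, forces in N, time in s.
With the tool pointing down it reaches from about 0.325 to 0.75 m from the base axis. Payload 7.6 kg.
Tool frame: the origin (TCP) lies between the finger pads; the fingertips stand 14 mm ahead of it and the grasp point (between the pads) lies 5 mm behind it; z points along the fingers, y is the line along which they close (so a half turn about z gives the same grasp; the last joint's range is limited). The gripper opens to 85 mm and grips with 20 to 120 N. Pads are 22 mm wide; open, the fingers measure 114 mm over their backs; the gripper's body (76 mm by 85 mm) begins 54 mm behind the grasp point. The pads swing forward as they close: fully open they stand 13 mm farther back than shut.
Start: joints at [-72.095, 2.991, 80.254, -0, 96.75, -4.028], TCP at [0.196, -0.487, 0.245] pointing down, gripper open.
Joint ranges: [-166.34, 166.34], [-52.06, 124.39], [6.96, 135.62], [-60.46, 240.46], [14.63, 156.25], [-167.68, 167.68]. Speed limits (degrees/s): [147.25, 147.25, 172.46, 180, 180, 180].

INTERFACE

Orientations are given as a 3x3 rotation matrix whose columns are the frame's x, y, z axes.
In Python, from cell import sensors, camera, get_calibration, bot gives the robot as it stands.
- The arm moves only by the tool jog_arm, never from a script. Its argument "series" is a list of rows, each a list of 3 entries, a list of its own where there are three numbers: the shift along the tool's x, y, z in m, then the turn, a rotation vector about the tool's x, y, z in degrees, then the opening in per cent of the stroke, from 0 (shut) to 100 (fully open). A call has 1 to 10 rows; each row shifts and turns the commanded pose from where the row before left it, along the tool's axes as they then stand; what a row does not reach is not made up. A row lasts 1/8 s, in which the tool goes at most 62.5 mm and 10.7 degrees, less where a joint would pass 70% of its speed; a pose out of reach is approached as far as the arm can. A call is refused whole if a number of a shift passes 0.0625 or a number of a turn 10.7, either way. A call with a gripper value outside its range is refused whole. The fingers move at their own pace and stop on an object; "force" is the grip in N (left out, the last holds). Time passes only in rows, so rows that do not move let the fingers close. It gives the time, the measured TCP pose, the force, the opening and the grip force at its end, in the units of the state.
- sensors.observe(): the state, without advancing time (a new reading comes with each control period).
- camera(name): name is "scene" or "top" or "wrist"; returns the picture (400x640x3 uint8, red, green, blue); there is no depth.
- get_calibration(name): a dict with "camera_matrix" (3x3 intrinsics, pixels), "cam_to_world" (4x4, takes a point from camera to world coordinates). Camera axes: x right, y down, z forward; pixel columns grow to the right and rows downward; lengths in m; the calibration is good to about 2 mm. A picture is of the moment at which its call begins: read the wrist's pose just before it. get_calibration takes no time and is no camera call; for the wrist camera it gives the pose at the moment of the call.
- bot.finish_job(): hands the job in; it is judged then, once.
The state is a dict: "time_s": time; "q": joint angles; "dq": joint speeds; "joint_torque": joint torques, N m; "tool_pos": TCP position; "eef_rot": TCP orientation; "contact_force": force on the tool from outside, world axes, zero at the start; "wrist_torque": the same for the moment, N m; "gripper_width": finger opening in m; "grasp_force": force on a finger pad.
Only numpy, scipy, OpenCV 4.12 (cv2) and the standard library are available. Lean on these libraries where they do the work, as an engineer would, in place of code of your own. Each camera call takes 0.05 s, during which the arm holds its last target. There are 200 camera calls.

TASK

Get the launch controller ready for tomorrow: squeeze in the two sprung tabs of its battery hood, lift the hood off and stand it upright on the green cutting mat, then clean the bare contact strip by drawing the contact pen's sprung tip slowly (about 2 cm/s) along its whole length, pressed on the strip, starting at the end by the brass terminal posts. Stand the pen back in its wooden stand, fit every battery pack on the desk flat in a pocket of the bay, and only then put the hood back fully home so that both tabs snap out under their catches. Leave the can, the glue bottle and the roll of tape where they are.

Things in the scene. Friction and masses are not known exactly. Their poses are not given: they have to be found in the camera images.
- controller: Grey launch controller, 182 x 204 mm, fixed. Origin: at desk level under the centre of its battery bay. y: along the bay, to the end with two brass-topped posts (y 95, x -42 and -18 mm, 38 mm high); x: across the bay, to the raised console (x 64 to 127 mm, 47 mm high; key 65 mm); z up. Deck beside the bay (x -55 to 64 mm): top 24 mm above the desk. Bay recess: 55 (x) by 165 mm (y), floor at 12 mm
- bay (a point): centre of the bay floor, 12 mm above the desk. Four pockets in a row along the controller's y, centres 57, 19, -19 and -57 mm from here; each 35 x 35 mm inside, walled by ribs 8 mm high (tops 4 mm below the deck; side ribs left out by the tabs). Cross ribs leave a 16 mm gap in the middle for the contact strip
- catch (a point): edge of the deck over the middle of the bay's +x long side: the catch, from y -23 to 23 mm, under which the hood's barb locks (its underside 20 mm above the desk). A like catch lies on the -x side. Tabs let go before the hood rests on the floor may bind on the edge; a push of about 10 N down on its top snaps them home
- strip0 (a point): point on the bare brass contact strip (8 mm wide, 148 mm long, flat on the bay floor along the bay's centre line, 12 mm above the desk), 8 mm from its end by the binding posts
- strip1 (a point): point on the strip, 33 mm on from strip0
- strip2 (a point): middle of the strip, 66 mm on from strip0
- strip3 (a point): point on the strip, 99 mm on from strip0
- strip4 (a point): point on the strip 132 mm on from strip0, 8 mm from its far end
- hood: Black snap hood over the bay, open below, 51 (x) x 161 (y) x 52 mm high, 0.13 kg, a grey sprung tab in the middle of each long side. Origin: centre of its underside; y along it, z up. Fits either way round. Starts clipped on: axes as the controller's, lower edge on the bay floor (origin 12 mm above the desk); 2 mm play all round. Both tabs squeezed in, it goes straight up or down
- tab_near (a joint): sprung tab on the hood's -x side: 0 out, 0.005 m fully in; 2.7 N at 0 to 7.2 N at 0.005; its barb, at its foot, clears the catch above 0.004. Finger pad: mid-length, 30 mm along y, 15 to 34 mm above the hood's underside; 64 mm over both pads when out, 54 mm when in
- tab_far (a joint): the same tab on the hood's +x side, pressed towards -x
- mat: green cutting mat, 150 mm (x) by 210 mm (y) by 3 mm, fixed; origin at desk level under its centre, top 3 mm above the desk
- stand: wooden pen stand, a block 56 x 56 x 52 mm, fixed, with an upright square hole 17 mm wide and 46 mm deep in the middle of its top; origin at desk level under its centre
- pen: contact-cleaning pen, 34 g, upright in the stand. Origin: end of the free tip; z up to its blunt top at 115 mm. White barrel 12 mm in diameter from 44 to 115 mm; black collar 22 mm in diameter, 40 to 44 mm; steel nose below, 12 mm, tapering from 26 mm down to 6 mm wide at 10 mm. In the stand the collar rests on the block's top, origin 12 mm above the desk
- pen_tip (a joint): how far the pen's sprung fibre tip is pushed in: 0 free, 0.006 m at most; 0.5 N at 0 rising to 2.0 N at 0.006; it cleans while it is pushed in by 1 mm or more
- pen_point (a point): end of the pen's fibre tip (4.4 mm in diameter)
- pack0: blue shrink-wrapped battery pack of four stubby cells, 30 x 30 x 32 mm, about 80 g, standing on the desk; origin: centre of its underside, z up, sides along its x and y. Two to four of the packs are there (None if absent); all are alike, and any goes in any pocket, any side forward
- pack1: like pack0
- pack2: like pack0
- pack3: like pack0
- can: bystander: plain drink can, 66 mm in diameter, 115 mm high; origin under its centre
- glue: bystander: small yellow glue bottle, 32 mm in diameter, 105 mm high; origin under its centre
- tape: bystander: flat roll of red tape, 100 mm in diameter, 14 mm high; origin under its centre
Mind the look-alikes: they are no part of the job. There is more than one size of the hood; the one meant has the size given above.

How it is judged (in metres and radians):
On the way, in this order (a step that is already met when the one before it is completed fails the run):
1. the hood is off and stands upright on the cutting mat (horizontal distance between hood and mat below 0.06 m and z of hood in the frame of mat below 0.006 m and angle between hood's own z axis and vertical below 0.08 rad and linear speed of hood below 0.02 m/s), for 0.2 s.
2. the pen's tip, pushed in on the strip and moving slowly (under 6 cm/s), is within 5 mm of strip0 (horizontal distance between pen_point and strip0 below 0.005 m and value of joint pen_tip above 0.0006 m and z of pen_point in the frame of controller below 0.016 m and linear speed of pen below 0.06 m/s), for 0.05 s.
3. the pen's tip, pushed in on the strip and moving slowly (under 6 cm/s), is within 5 mm of strip1 (horizontal distance between pen_point and strip1 below 0.005 m and value of joint pen_tip above 0.0006 m and z of pen_point in the frame of controller below 0.016 m and linear speed of pen below 0.06 m/s), for 0.05 s.
4. the pen's tip, pushed in on the strip and moving slowly (under 6 cm/s), is within 5 mm of strip2 (horizontal distance between pen_point and strip2 below 0.005 m and value of joint pen_tip above 0.0006 m and z of pen_point in the frame of controller below 0.016 m and linear speed of pen below 0.06 m/s), for 0.05 s.
5. the pen's tip, pushed in on the strip and moving slowly (under 6 cm/s), is within 5 mm of strip3 (horizontal distance between pen_point and strip3 below 0.005 m and value of joint pen_tip above 0.0006 m and z of pen_point in the frame of controller below 0.016 m and linear speed of pen below 0.06 m/s), for 0.05 s.
6. the pen's tip, pushed in on the strip and moving slowly (under 6 cm/s), is within 5 mm of strip4 (horizontal distance between pen_point and strip4 below 0.005 m and value of joint pen_tip above 0.0006 m and z of pen_point in the frame of controller below 0.016 m and linear speed of pen below 0.06 m/s), for 0.05 s.
7. every pack that is there stands flat in a pocket, with the hood still off (x of pack0 in the frame of controller between -0.006 and 0.006 m and y of pack0 in the frame of controller between -0.075 and 0.075 m and z of pack0 in the frame of controller between 0.009 and 0.0145 m and angle between each of pack0, pack1, pack2, pack3's own z axis and vertical below 0.1 rad and linear speed of each of pack0, pack1, pack2, pack3 below 0.02 m/s and x of pack1 in the frame of controller between -0.006 and 0.006 m and y of pack1 in the frame of controller between -0.075 and 0.075 m and z of pack1 in the frame of controller between 0.009 and 0.0145 m and x of pack2 in the frame of controller between -0.006 and 0.006 m and y of pack2 in the frame of controller between -0.075 and 0.075 m and z of pack2 in the frame of controller between 0.009 and 0.0145 m and x of pack3 in the frame of controller between -0.006 and 0.006 m and y of pack3 in the frame of controller between -0.075 and 0.075 m and z of pack3 in the frame of controller between 0.009 and 0.0145 m and horizontal distance between hood and controller above 0.1 m), for 0.2 s.
At the end, for the whole second after the job is handed in: every pack flat in a pocket (within 2.5 mm of the floor, 6 mm of the centre line, 0.1 rad); hood home (2.5 mm in height, 4 mm across, 5 mm along), both tabs out to under 1.5 mm; pen in its stand (7 mm of its centre, collar within 4 mm of the top); all at rest (x of pack0 in the frame of controller between -0.006 and 0.006 m and y of pack0 in the frame of controller between -0.075 and 0.075 m and z of pack0 in the frame of controller between 0.009 and 0.0145 m and angle between each of pack0, pack1, pack2, pack3's own z axis and vertical below 0.1 rad and linear speed of each of pack0, pack1, pack2, pack3, hood, pen below 0.02 m/s and x of pack1 in the frame of controller between -0.006 and 0.006 m and y of pack1 in the frame of controller between -0.075 and 0.075 m and z of pack1 in the frame of controller between 0.009 and 0.0145 m and x of pack2 in the frame of controller between -0.006 and 0.006 m and y of pack2 in the frame of controller between -0.075 and 0.075 m and z of pack2 in the frame of controller between 0.009 and 0.0145 m and x of pack3 in the frame of controller between -0.006 and 0.006 m and y of pack3 in the frame of controller between -0.075 and 0.075 m and z of pack3 in the frame of controller between 0.009 and 0.0145 m and x of hood in the frame of controller between -0.004 and 0.004 m and y of hood in the frame of controller between -0.005 and 0.005 m and z of hood in the frame of controller below 0.0145 m and angle between the z axis of hood and the z axis of controller, either way round below 0.05 rad and value of joint each of tab_near, tab_far below 0.0015 m and horizontal distance between pen and stand below 0.007 m and z of pen in the frame of stand below 0.016 m and angle between pen's own z axis and vertical below 0.12 rad); the robot touches nothing.
It fails at once if the can is moved by more than 20 mm (distance of can from where it was at the start of the episode above 0.02 m).
It fails at once if the glue is moved by more than 20 mm (distance of glue from where it was at the start of the episode above 0.02 m).
It fails at once if the tape is moved by more than 20 mm (distance of tape from where it was at the start of the episode above 0.02 m).
Of pack0, pack1, pack2, pack3 only 2 to 4 are there at a start; the rules pass over those that are not, and their reading is None.
At some moment in a run one of pack0, pack1, pack2, pack3 may be knocked a few centimetres aside while the robot is not near it.
It also fails if it takes over 210 s, if anything falls off the work surface, if the arm or the gripper's body presses on something with over 40 N, if the wrist force passes 120 N, or if a joint passes its speed limit or range.

## Working session

There is one attempt and no reset: what is moved stays moved. The work goes in short steps, Python scripts to look and compute and a tool call to move; the robot and the scene stay as the last step left them, time stands still between calls to the robot, and variables do not carry over. Pictures are saved under pics/ and viewed, at most 14 in all, crops included, and the job is handed in when it is done.

Besides the shell and the picture viewer there is one more tool, called after "Call:" in YAML: its name, and indented under it one key for each argument. jog_arm: Moves the arm, as the interface text tells. Its arguments: {"type":"object","properties":{"series":{"type":"array"},"force":{"type":"number"}},"required":["series"]}

```bash
ls; mkdir -p pics; python3 - <<'E'
from cell import sensors,camera,get_calibration
import cv2,numpy as np
for n in("scene","top"):
    im=camera(n); cv2.imwrite(f"pics/{n}0.png",im[:,:,::-1]); c=get_calibration(n); print(n,np.round(c["camera_matrix"],1).tolist(),np.round(c["cam_to_world"],3).tolist())
print(sensors.observe())
E
```

```text
pics
scene [[444.1, 0.0, 325.7], [0.0, 444.1, 203.8], [0.0, 0.0, 1.0]] [[0.238, 0.721, -0.651, 1.246], [0.971, -0.171, 0.167, -0.195], [0.009, -0.672, -0.74, 0.814], [0.0, 0.0, 0.0, 1.0]]
top [[407.8, 0.0, 317.6], [0.0, 407.8, 193.6], [0.0, 0.0, 1.0]] [[0.028, -0.995, 0.092, 0.464], [-0.999, -0.025, 0.025, -0.046], [-0.022, -0.093, -0.995, 1.161], [0.0, 0.0, 0.0, 1.0]]
{'time_s': 0.1, 'q': array([-7.20960039e+01,  3.02380338e+00,  8.03064059e+01, -1.79842506e-03,
        9.67491029e+01, -4.02960567e+00]), 'dq': array([-0.04140369, -0.09944042, -0.1372014 , -0.12142668, -0.02844015,
       -0.10194584]), 'joint_torque': array([ 1.44867052e-03, -3.82583785e+01, -3.60987496e+01, -8.28885675e-06,
        4.76685731e-03, -1.20519113e-05]), 'tool_pos': array([ 0.19602833, -0.48676763,  0.24456188]), 'eef_rot': array([[ 9.27618736e-01,  3.73528142e-01, -4.55214648e-04],
       [ 3.73528413e-01, -9.27617817e-01,  1.30764141e-03],
       [ 6.61756473e-05, -1.38302828e-03, -9.99999041e-01]]), 'contact_force': array([0.23843954, 0.65203432, 0.44565076]), 'wrist_torque': array([0.03352618, 0.0244624 , 0.02313061]), 'grasp_force': 0.0, 'gripper_width': 0.08521603207784641}
```

View pics/top0.png

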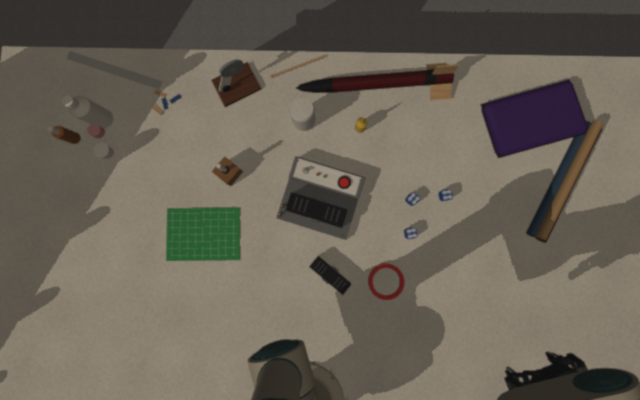

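View pics/scene0.png

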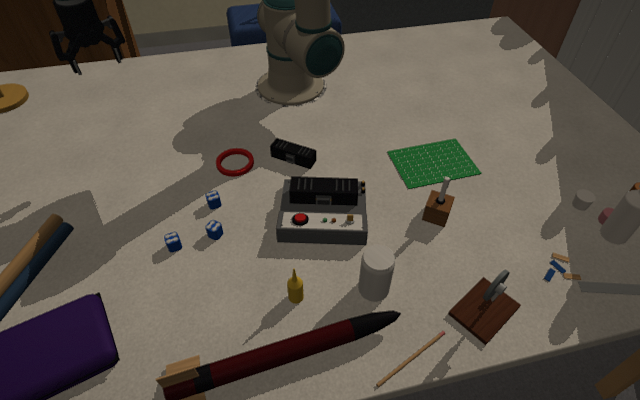

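Top view:
- **Controller:** its hood is at (317,210), with posts to the left near (282,210).
- **Spare hood:** a shorter look-alike lies on the desk at (330,275). I reject it, because the real hood is the one clipped on the bay.
- **Mat and pen stand:** mat at (204,234), pen stand at (227,171). The dark wooden block at (237,85) is a look-alike stand.
- **Packs:** blue packs at (412,199), (446,195) and (410,233). The blue bits at (165,100) are loose cells and not packs.
- **Bystanders:** can (303,115), glue (361,125), tape (386,282).

```bash
cat > h.py <<'E'
from cell import sensors,camera,get_calibration
import cv2,numpy as np
def ray(c,uv):
    K,T=np.array(c["camera_matrix"]),np.array(c["cam_to_world"])
    return T[:3,3],T[:3,:3]@np.linalg.solve(K,[uv[0],uv[1],1.])
def plane(c,uv,z):
    o,d=ray(c,uv); return o+d*(z-o[2])/d[2]
def proj(c,p):
    K,T=np.array(c["camera_matrix"]),np.array(c["cam_to_world"])
    q=K@(T[:3,:3].T@(np.array(p)-T[:3,3])); return q[:2]/q[2]
def blobs(m,amin):
    n,l,s,c=cv2.connectedComponentsWithStats(m.astype(np.uint8))
    return [(l==i,c[i],s[i,4]) for i in range(1,n) if s[i,4]>=amin]
def rect(m):
    cs=max(cv2.findContours(m.astype(np.uint8),0,2)[0],key=cv2.contourArea)
    return cv2.boxPoints(cv2.minAreaRect(cs))
def look(n,name=None,crop=None,k=1):
    c=get_calibration(n); im=camera(n)
    if name: save(im,name,crop,k)
    return c,im
def save(im,name,crop=None,k=1):
    if crop: im=im[crop[1]:crop[3],crop[0]:crop[2]]
    cv2.imwrite(f"pics/{name}.png",cv2.resize(im[:,:,::-1],None,fx=k,fy=k,interpolation=2))
E
python3 - <<'E'
from h import *
im=cv2.imread("pics/top0.png")[:,:,::-1]; c=get_calibration("top")
hsv=cv2.cvtColor(np.ascontiguousarray(im),cv2.COLOR_RGB2HSV); H,S,V=[hsv[:,:,i].astype(int) for i in range(3)]
b=max(blobs((H>50)&(H<80)&(S>120),500),key=lambda x:x[2]); q=np.array([plane(c,p,.003) for p in rect(b[0])]); print("mat",q.round(3).tolist(),q.mean(0).round(3))
for m,ce,a in blobs((H>100)&(H<125)&(S>110)&(V>60),15): print("blue",ce.round(1),a,plane(c,ce,.025).round(3))
for m,ce,a in blobs((H>8)&(H<20)&(S>100),100): print("wood",ce.round(1),a,plane(c,ce,.04).round(3))
for m,ce,a in blobs((V<38),150):
  if 250<ce[0]<400 and 150<ce[1]<300:
    r=rect(m); print("black",ce,a,[plane(c,p,.064 if ce[1]<250 else .04).round(3)[:2].tolist() for p in r])
s=im[140:300,200:470]; save(s,"crop1",None,2.9)
E
```

```text
mat [[0.516, 0.412, 0.003], [0.525, 0.209, 0.003], [0.382, 0.2, 0.003], [0.373, 0.4, 0.003]] [0.449 0.305 0.003]
blue [175.1  98.3] 18 [0.835 0.401 0.025]
blue [164.8 103.3] 18 [0.82  0.43  0.025]
blue [441.1 195.9] 19 [ 0.572 -0.361  0.025]
wood [240.1  85.9] 806 [0.87  0.211 0.04 ]
wood [442.   68.7] 249 [ 0.931 -0.36   0.04 ]
wood [440.5  90.8] 323 [ 0.867 -0.356  0.04 ]
wood [569.3 180.1] 1488 [ 0.622 -0.705  0.04 ]
wood [ 66.4 135. ] 263 [0.717 0.699 0.04 ]
wood [227.7 171.4] 374 [0.624 0.234 0.04 ]
black [316.34072581 209.27721774] 992 [[0.52, 0.067], [0.57, 0.053], [0.526, -0.1], [0.477, -0.086]]
black [330.56435644 275.10891089] 505 [[0.368, -0.003], [0.396, -0.025], [0.328, -0.115], [0.299, -0.093]]
```

View pics/crop1.png

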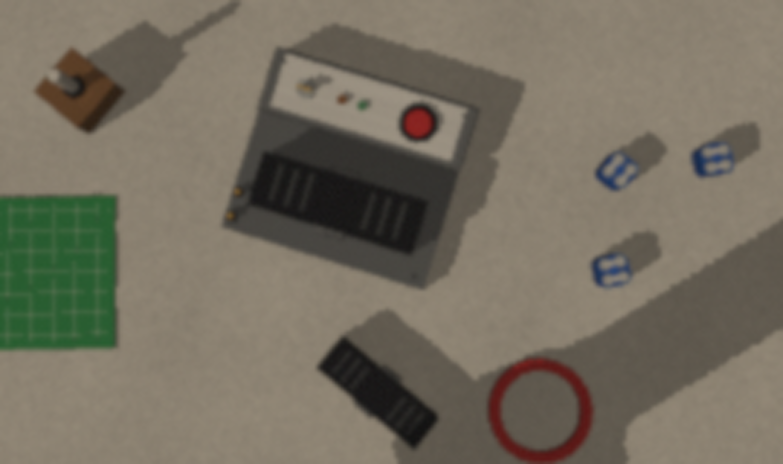

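```bash
cat >> h.py <<'E'
from scipy.spatial.transform import Rotation as Rn
def down(phi):
    a=np.radians(phi); return np.array([[np.cos(a),np.sin(a),0],[np.sin(a),-np.cos(a),0],[0,0,-1.]])
def plan(p,phi,cmd=None):
    """even rows from measured pose to p, tool x at yaw phi, tool down"""
    s=sensors.observe(); P,R=(s["tool_pos"],s["eef_rot"]) if cmd is None else (np.array(cmd[0]),down(cmd[1]))
    rv=Rn.from_matrix(R.T@down(phi)).as_rotvec(degrees=True); d=np.array(p)-P
    n=int(max(np.ceil(np.linalg.norm(d)/.0615),np.ceil(np.linalg.norm(rv)/10.5),1)); print("n",n)
    for i in range(n): print((R@Rn.from_rotvec(rv*i/n,degrees=True).as_matrix()).T.dot(d/n).round(4).tolist(),(rv/n).round(2).tolist())
def st():
    s=sensors.observe(); R=s["eef_rot"]; print("t",s["time_s"],s["tool_pos"].round(4),"phi",np.degrees(np.arctan2(R[1,0],R[0,0])).round(2),"tilt",R[:2,2].round(4),"w",s["gripper_width"].round(4),"g",np.round(s["grasp_force"],1),"F",s["contact_force"].round(1))
E
python3 -c "
from h import *
plan([.50,-.01,.26],74.2)"
```

```text
n 10
[0.046, -0.0329, -0.0015] [-0.01, -0.0, -5.23]
[0.0488, -0.0285, -0.0015] [-0.01, -0.0, -5.23]
[0.0512, -0.024, -0.0015] [-0.01, -0.0, -5.23]
[0.0532, -0.0192, -0.0015] [-0.01, -0.0, -5.23]
[0.0547, -0.0143, -0.0015] [-0.01, -0.0, -5.23]
[0.0558, -0.0092, -0.0015] [-0.01, -0.0, -5.23]
[0.0564, -0.0041, -0.0015] [-0.01, -0.0, -5.23]
[0.0565, 0.001, -0.0015] [-0.01, -0.0, -5.23]
[0.0562, 0.0062, -0.0015] [-0.01, -0.0, -5.23]
[0.0554, 0.0113, -0.0015] [-0.01, -0.0, -5.23]
```

Call:
jog_arm:
  series:
    - [[0.046, -0.033, -0.0015], [0, 0, -5.23], 100]
    - [[0.049, -0.0285, -0.0015], [0, 0, -5.23], 100]
    - [[0.051, -0.024, -0.0015], [0, 0, -5.23], 100]
    - [[0.053, -0.019, -0.0015], [0, 0, -5.23], 100]
    - [[0.0547, -0.0143, -0.0015], [0, 0, -5.23], 100]
    - [[0.0558, -0.0092, -0.0015], [0, 0, -5.23], 100]
    - [[0.0564, -0.0041, -0.0015], [0, 0, -5.23], 100]
    - [[0.0565, 0.001, -0.0015], [0, 0, -5.23], 100]
    - [[0.056, 0.006, -0.0015], [0, 0, -5.23], 100]
    - [[0.0554, 0.0113, -0.0015], [0, 0, -5.23], 100]

```text
time_s: 1.35
tool_pos: [0.5003, -0.0087, 0.26]
eef_rot: [[0.269, 0.963, -0.0], [0.963, -0.269, -0.0], [-0.0, -0.0, -1.0]]
contact_force: [1.6, -0.8, 0.3]
gripper_width: 0.0853
grasp_force: 0.0
```

Call:
jog_arm:
  series:
    - [[0, 0, 0], [0, 0, 0], 100]
    - [[0, 0, 0], [0, 0, 0], 100]

```text
time_s: 1.6
tool_pos: [0.4995, -0.0107, 0.2598]
eef_rot: [[0.272, 0.962, -0.001], [0.962, -0.272, -0.0], [-0.001, -0.001, -1.0]]
contact_force: [0.3, 0.5, 0.5]
gripper_width: 0.0856
grasp_force: 0.0
```

```bash
python3 -c "
from h import *
st(); c,im=look('wrist','w1'); print(np.array(c['cam_to_world']).round(3).tolist(),c['camera_matrix'])"
```

```text
Traceback (most recent call last):
  File "h.py", line 34, in st
    s=sensors.observe(); R=s["eef_rot"]; print("t",s["time_s"],s["tool_pos"].round(4),"phi",np.degrees(np.arctan2(R[1,0],R[0,0])).round(2),"tilt",R[:2,2].round(4),"w",s["gripper_width"].round(4),"g",np.round(s["grasp_force"],1),"F",s["contact_force"].round(1))
                                                                                                                                                                       ^^^^^^^^^^^^^^^^^^^^^^^^
AttributeError: 'float' object has no attribute 'round'
```

```bash
sed -i 's/s\["gripper_width"\].round(4)/round(s["gripper_width"],4)/' h.py; python3 -c "
from h import *
st(); c,im=look('wrist','w1'); print(np.array(c['cam_to_world']).round(3).tolist(),c['camera_matrix'])"
```

```text
t 1.6 [ 0.4995 -0.0107  0.2598] phi 74.22 tilt [-0.001  -0.0003] w 0.0856 g 0.0 F [0.3 0.5 0.5]
[[0.962, -0.26, -0.081, 0.52], [-0.273, -0.919, -0.284, 0.061], [-0.001, 0.295, -0.955, 0.389], [0.0, 0.0, 0.0, 1.0]] [[281.59206412   0.         320.495961  ]
 [  0.         281.59206412 198.72599379]
 [  0.           0.           1.        ]]
```

View pics/w1.png

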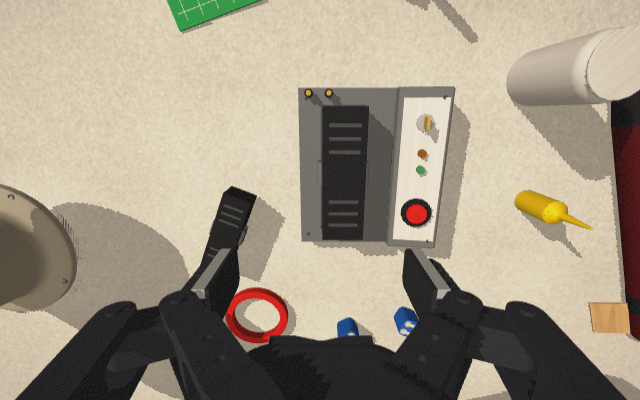

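```bash
cat >> h.py <<'E'
def fit2d(L,W):
    L,W=np.array(L)[:,:2],np.array(W)[:,:2]; l0,w0=L.mean(0),W.mean(0)
    a=L-l0;b=W-w0; th=np.arctan2((a[:,0]*b[:,1]-a[:,1]*b[:,0]).sum(),(a*b).sum())
    R=np.array([[np.cos(th),-np.sin(th)],[np.sin(th),np.cos(th)]]); t=w0-R@l0
    return th,t,(W-(L@R.T+t))
E
python3 - <<'E'
from h import *
c=get_calibration("wrist"); im=cv2.imread("pics/w1.png")[:,:,::-1]
px=[(308,93),(328.5,93),(299,88),(302,241),(454,87),(435,247)]; L=[(-42,95,38),(-18,95,38),(-55,102,24),(-55,-102,24),(127,102,47),(127,-102,47)]
W=[plane(c,p,l[2]/1000) for p,l in zip(px,L)]
th,t,r=fit2d(np.array(L)/1000,W); print(np.degrees(th),t,(r*1000).round(1).tolist())
m=np.zeros(im.shape[:2]); g=im.max(2); m[100:245,315:380]=(g<45)[100:245,315:380]
b=max(blobs(m,300),key=lambda x:x[2]); q=rect(b[0]); print(q.tolist(),[plane(c,p,.064).round(4)[:2].tolist() for p in q])
E
```

```text
-15.661952475485933 [ 0.52611091 -0.0181591 ] [[0.4, -0.0], [0.3, -0.1], [1.8, -0.9], [0.9, -0.0], [-3.0, -1.0], [-0.4, 1.9]]
[[320.7289733886719, 238.71946716308594], [323.0264587402344, 105.46595764160156], [368.1509704589844, 106.24397277832031], [365.8534851074219, 239.4974822998047]] [[0.4783, -0.0873], [0.5245, 0.0661], [0.5719, 0.0517], [0.5329, -0.1039]]
```

Call:
jog_arm:
  series:
    - [[0, 0.0275, 0.05], [0, 0, 0], 100]
    - [[0, 0, 0.05], [0, 0, 0], 100]
    - [[0, 0, 0.05], [0, 0, 0], 100]
    - [[0, 0, 0.04], [0, 0, 0], 100]
    - [[0, 0, 0.028], [0, 0, 0], 100]
    - [[0, 0, 0], [0, 0, 0], 100]
    - [[0, 0, 0], [0, 0, 0], 50]
    - [[0, 0, 0], [0, 0, 0], 50]
    - [[0, 0, 0], [0, 0, 0], 50]
    - [[0, 0, 0], [0, 0, 0], 50]
  force: 30

```text
time_s: 2.9
tool_pos: [0.5266, -0.0183, 0.0456]
eef_rot: [[0.272, 0.962, 0.001], [0.962, -0.272, -0.001], [-0.0, 0.002, -1.0]]
contact_force: [-10.8, 0.7, 14.8]
gripper_width: 0.0524
grasp_force: 28.7
```

Call:
jog_arm:
  series:
    - [[0, 0, 0], [0, 0, 0], 50]
    - [[0, 0, 0], [0, 0, 0], 50]
    - [[0, 0, 0], [0, 0, 0], 50]
    - [[0, 0, 0], [0, 0, 0], 50]

```text
time_s: 3.4
tool_pos: [0.5266, -0.0183, 0.0455]
eef_rot: [[0.272, 0.962, 0.001], [0.962, -0.272, -0.001], [-0.0, 0.001, -1.0]]
contact_force: [-10.6, 0.8, 15.8]
gripper_width: 0.0523
grasp_force: 28.7
```

Call:
jog_arm:
  series:
    - [[0, 0, -0.005], [0, 0, 0], 50]
    - [[0, 0, -0.01], [0, 0, 0], 50]
    - [[0, 0, -0.015], [0, 0, 0], 50]
    - [[0, 0, -0.02], [0, 0, 0], 50]
    - [[0, 0, -0.03], [0, 0, 0], 50]
    - [[0, 0, -0.03], [0, 0, 0], 50]
    - [[0, 0, -0.02], [0, 0, 0], 50]
    - [[0, 0, 0], [0, 0, 0], 50]
    - [[0, 0, 0], [0, 0, 0], 50]

```text
time_s: 4.53
tool_pos: [0.5259, -0.018, 0.1717]
eef_rot: [[0.272, 0.962, -0.001], [0.962, -0.272, -0.0], [-0.0, -0.001, -1.0]]
contact_force: [1.2, -0.4, -1.3]
gripper_width: 0.0517
grasp_force: 32.2
```

```bash
python3 -c "
from h import *
st(); look('wrist','w2',(220,80,480,320),2); plan([.458,.297,.16],90)"
```

```text
t 4.525 [ 0.5259 -0.018   0.1717] phi 74.23 tilt [-0.0008 -0.    ] w 0.0517 g 32.2 F [ 1.2 -0.4 -1.3]
n 6
[0.0475, -0.0251, 0.0019] [-0.02, 0.0, -2.63]
[0.0486, -0.0229, 0.0019] [-0.02, 0.0, -2.63]
[0.0496, -0.0207, 0.0019] [-0.02, 0.0, -2.63]
[0.0505, -0.0184, 0.0019] [-0.02, 0.0, -2.63]
[0.0512, -0.016, 0.0019] [-0.02, 0.0, -2.63]
[0.0519, -0.0137, 0.0019] [-0.02, 0.0, -2.63]
```

View pics/w2.png

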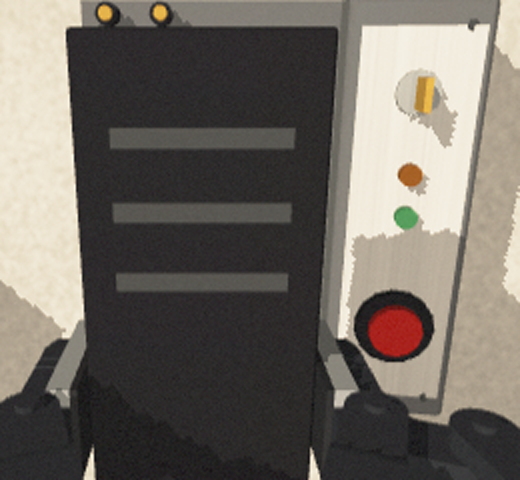

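Call:
jog_arm:
  series:
    - [[0.0475, -0.026, 0.002], [0, 0, -2.63], 50]
    - [[0.0486, -0.024, 0.002], [0, 0, -2.63], 50]
    - [[0.0496, -0.022, 0.002], [0, 0, -2.63], 50]
    - [[0.0505, -0.02, 0.002], [0, 0, -2.63], 50]
    - [[0.0512, -0.017, 0.002], [0, 0, -2.63], 50]
    - [[0.0519, -0.015, 0.002], [0, 0, -2.63], 50]
    - [[0, 0, 0.03], [0, 0, 0], 50]
    - [[0, 0, 0.04], [0, 0, 0], 50]
    - [[0, 0, 0.03], [0, 0, 0], 50]
    - [[0, 0, 0], [0, 0, 0], 50]

```text
time_s: 5.82
tool_pos: [0.4494, 0.297, 0.0568]
eef_rot: [[-0.0, 1.0, -0.006], [1.0, 0.0, -0.004], [-0.004, -0.006, -1.0]]
contact_force: [0.3, 0.5, -0.6]
gripper_width: 0.0518
grasp_force: 32.3
```

Call:
jog_arm:
  series:
    - [[0, 0, 0.012], [0, 0, 0], 50]
    - [[0, 0, 0.007], [0, 0, 0], 50]
    - [[0, 0, 0.003], [0, 0, 0], 50]
    - [[0, 0, 0], [0, 0, 0], 50]
    - [[0, 0, 0], [0, 0, 0], 50]

```text
time_s: 6.45
tool_pos: [0.4517, 0.2983, 0.0387]
eef_rot: [[-0.0, 1.0, 0.001], [1.0, 0.0, 0.0], [0.0, 0.001, -1.0]]
contact_force: [-0.4, 0.6, -0.1]
gripper_width: 0.0516
grasp_force: 32.3
```

Call:
jog_arm:
  series:
    - [[0, 0, 0.002], [0, 0, 0], 50]
    - [[0, 0, 0.001], [0, 0, 0], 50]
    - [[0, 0, 0], [0, 0, 0], 50]

```text
time_s: 6.82
tool_pos: [0.4518, 0.2984, 0.037]
eef_rot: [[-0.0, 1.0, 0.001], [1.0, 0.0, 0.0], [0.0, 0.001, -1.0]]
contact_force: [-4.5, -2.8, 10.1]
gripper_width: 0.0522
grasp_force: 35.5
```

Call:
jog_arm:
  series:
    - [[0, 0, -0.001], [0, 0, 0], 50]
    - [[0, 0, 0], [0, 0, 0], 80]
    - [[0, 0, 0], [0, 0, 0], 100]
    - [[0, 0, 0], [0, 0, 0], 100]
    - [[0, 0, 0], [0, 0, 0], 100]
    - [[0, 0, -0.03], [0, 0, 0], 100]
    - [[0, 0, -0.05], [0, 0, 0], 100]
    - [[0, 0, -0.06], [0, 0, 0], 100]
    - [[0, 0, -0.06], [0, 0, 0], 100]
    - [[0, 0, 0], [0, 0, 0], 100]

```text
time_s: 8.07
tool_pos: [0.4531, 0.2991, 0.2426]
eef_rot: [[-0.0, 1.0, 0.01], [1.0, 0.0, 0.005], [0.005, 0.01, -1.0]]
contact_force: [0.6, -0.2, -1.2]
gripper_width: 0.0858
grasp_force: 0.0
```

```bash
python3 -c "
from h import *
st(); look('top','t1',(140,140,480,300),2.2); plan([.56,.20,.30],49)"
```

```text
t 8.075 [0.4531 0.2991 0.2426] phi 90.02 tilt [0.0098 0.0054] w 0.0858 g 0.0 F [ 0.6 -0.2 -1.2]
n 4
[-0.0246, 0.027, -0.0152] [0.05, -0.06, 10.25]
[-0.0194, 0.031, -0.0152] [0.05, -0.06, 10.25]
[-0.0136, 0.0339, -0.0153] [0.05, -0.06, 10.25]
[-0.0074, 0.0358, -0.0153] [0.05, -0.06, 10.25]
```

View pics/t1.png

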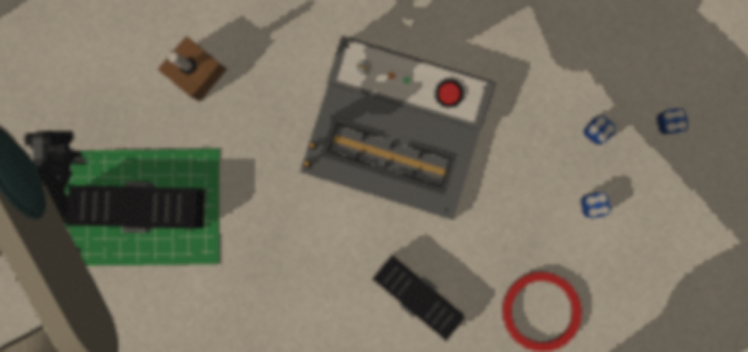

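Hood stands on the mat (picture (135,205)), and the bare strip is visible at (390,155). The packs haven't moved. Next is the pen.

```bash
python3 -c "
from h import *
plan([.595,.165,.25],74.3,([.4517,.2984,.236],90))"
```

```text
n 4
[-0.0334, 0.0358, -0.0035] [0.0, 0.0, 3.93]
[-0.0308, 0.038, -0.0035] [0.0, 0.0, 3.93]
[-0.0281, 0.04, -0.0035] [0.0, 0.0, 3.93]
[-0.0253, 0.0419, -0.0035] [0.0, 0.0, 3.93]
```

Call:
jog_arm:
  series:
    - [[-0.0334, 0.0358, -0.0035], [0, 0, 3.93], 100]
    - [[-0.031, 0.038, -0.0035], [0, 0, 3.93], 100]
    - [[-0.028, 0.04, -0.0035], [0, 0, 3.93], 100]
    - [[-0.0253, 0.042, -0.0035], [0, 0, 3.93], 100]
    - [[0, 0, 0], [0, 0, 0], 100]
    - [[0, 0, 0], [0, 0, 0], 100]
    - [[0, 0, 0], [0, 0, 0], 100]

```text
time_s: 9.0
tool_pos: [0.594, 0.1656, 0.2497]
eef_rot: [[0.269, 0.963, -0.001], [0.963, -0.269, -0.0], [-0.0, -0.001, -1.0]]
contact_force: [0.3, 0.7, -0.5]
gripper_width: 0.0855
grasp_force: 0.0
```

```bash
python3 -c "
from h import *
st(); c,im=look('wrist','w3'); print(proj(c,[.624,.234,.052]),proj(c,[.624,.234,.127]))"
```

```text
t 9.0 [0.594  0.1656 0.2497] phi 74.39 tilt [-0.0011 -0.0001] w 0.0855 g 0.0 F [ 0.3  0.7 -0.5]
[329.74140083 112.38386477] [332.42986028 112.58155884]
```

View pics/w3.png

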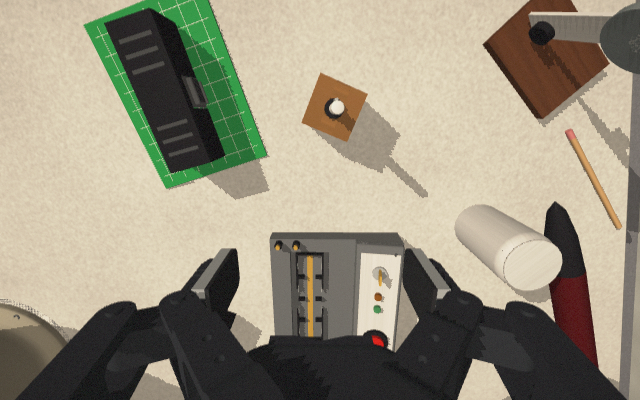

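```bash
python3 -c "
from h import *
c=get_calibration('wrist')
pt=plane(c,(337,107),.127); print('pen top',pt)
print('stand',np.mean([plane(c,p,.052) for p in [(320,73),(367,95),(350,141),(302,124)]],0), plane(c,(335,108),.056))
print('can',plane(get_calibration('top'),(303,110),.115))
im=cv2.imread('pics/w3.png')[:,:,::-1]; m=np.zeros((400,640)); m[90:125,320:355]=(im.min(2)>150)[90:125,320:355]; print([ (b[1],b[2]) for b in blobs(m,20)])
plan([pt[0],pt[1],.17],74.4)"
```

```text
pen top [0.62907523 0.23737756 0.127     ]
stand [0.63050435 0.23606541 0.052     ] [0.63080153 0.23695166 0.056     ]
can [0.78070682 0.02418629 0.115     ]
[(array([336.56962025, 106.48734177]), np.int32(158))]
n 2
[0.0393, 0.0072, 0.04] [-0.02, 0.01, -0.01]
[0.0393, 0.0072, 0.04] [-0.02, 0.01, -0.01]
```

Call:
jog_arm:
  series:
    - [[0.0393, 0.0072, 0.0], [0, 0, 0], 100]
    - [[0.0393, 0.0072, 0.02], [0, 0, 0], 100]
    - [[0, 0, 0.05], [0, 0, 0], 100]
    - [[0, 0, 0.05], [0, 0, 0], 100]
    - [[0, 0, 0.04], [0, 0, 0], 100]
    - [[0, 0, 0], [0, 0, 0], 50]
    - [[0, 0, 0], [0, 0, 0], 20]
    - [[0, 0, 0], [0, 0, 0], 0]
    - [[0, 0, 0], [0, 0, 0], 0]
    - [[0, 0, 0], [0, 0, 0], 0]
  force: 70

```text
time_s: 10.3
tool_pos: [0.6306, 0.2367, 0.0919]
eef_rot: [[0.271, 0.963, 0.002], [0.963, -0.271, 0.001], [0.001, 0.002, -1.0]]
contact_force: [-0.7, -0.3, 5.0]
gripper_width: 0.0098
grasp_force: 68.1
```

Call:
jog_arm:
  series:
    - [[0, 0, 0], [0, 0, 0], 0]
    - [[0, 0, 0], [0, 0, 0], 0]

```text
time_s: 10.55
tool_pos: [0.6305, 0.2367, 0.0919]
eef_rot: [[0.271, 0.963, 0.002], [0.963, -0.271, 0.001], [0.001, 0.002, -1.0]]
contact_force: [-0.3, -1.1, 4.9]
gripper_width: 0.0101
grasp_force: 68.1
```

```bash
python3 -c "
from h import *
st(); c,im=look('wrist','w4',(230,180,410,300),3); print(proj(c,[*sensors.observe()['tool_pos'][:2],.127]))"
```

```text
t 10.55 [0.6305 0.2367 0.0919] phi 74.29 tilt [0.0023 0.0007] w 0.0101 g 68.1 F [-0.3 -1.1  4.9]
[320.01757573 307.6419368 ]
```

View pics/w4.png

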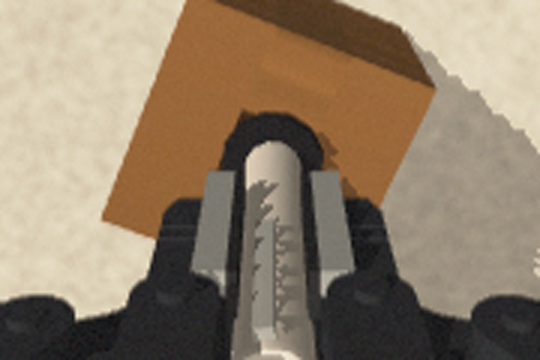

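Call:
jog_arm:
  series:
    - [[0, 0, -0.02], [0, 0, 0], 0]
    - [[0, 0, -0.03], [0, 0, 0], 0]
    - [[0, 0, -0.03], [0, 0, 0], 0]
    - [[0, 0, 0], [0, 0, 0], 0]
    - [[0, 0, 0], [0, 0, 0], 0]

```text
time_s: 11.22
tool_pos: [0.6296, 0.2363, 0.1696]
eef_rot: [[0.271, 0.963, -0.001], [0.963, -0.271, -0.0], [-0.001, -0.001, -1.0]]
contact_force: [-0.7, -0.1, -1.3]
gripper_width: 0.01
grasp_force: 68.1
```

```bash
python3 -c "
from h import *
st(); c,im=look('wrist','w5',(240,140,400,320),3)
p=sensors.observe()['tool_pos']; dz=p[2]-.0919; print(proj(c,[p[0],p[1],.127+dz]),proj(c,[p[0],p[1],.056+dz]),proj(c,[p[0],p[1],.022+dz]),proj(c,[p[0],p[1],.012+dz]))"
```

```text
t 11.225 [0.6296 0.2363 0.1696] phi 74.29 tilt [-0.0011 -0.0005] w 0.01 g 68.1 F [-0.7 -0.1 -1.3]
[319.26210153 306.8246529 ] [319.78993953 233.61878506] [319.92385938 215.04543647] [319.95581954 210.61288163]
```

View pics/w5.png

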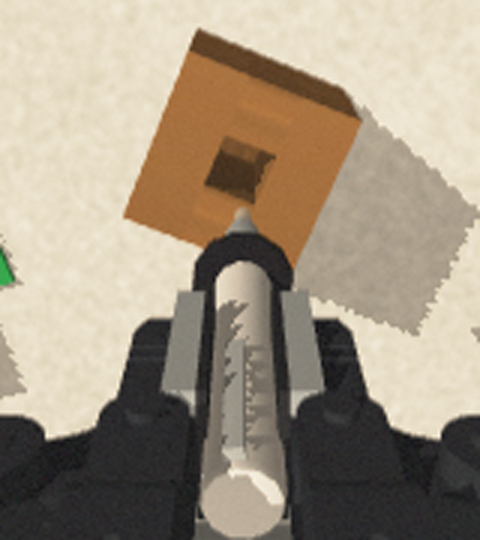

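```bash
python3 -c "
from h import *
print('hole',plane(get_calibration('wrist'),(319.7,196.7),.052))
plan([.512,-.07,.17],74.3)"
```

```text
hole [0.62883827 0.23680028 0.052     ]
n 6
[-0.0544, -0.005, -0.0001] [-0.02, 0.01, -0.0]
[-0.0544, -0.005, -0.0001] [-0.02, 0.01, -0.0]
[-0.0544, -0.005, -0.0001] [-0.02, 0.01, -0.0]
[-0.0544, -0.005, -0.0002] [-0.02, 0.01, -0.0]
[-0.0544, -0.005, -0.0002] [-0.02, 0.01, -0.0]
[-0.0544, -0.005, -0.0002] [-0.02, 0.01, -0.0]
```

Call:
jog_arm:
  series:
    - [[-0.0544, -0.005, 0], [0, 0, 0], 0]
    - [[-0.0544, -0.005, 0], [0, 0, 0], 0]
    - [[-0.0544, -0.005, 0], [0, 0, 0], 0]
    - [[-0.0544, -0.005, 0], [0, 0, 0], 0]
    - [[-0.0544, -0.005, 0], [0, 0, 0], 0]
    - [[-0.0544, -0.005, 0], [0, 0, 0], 0]
    - [[0, 0, 0], [0, 0, 0], 0]
    - [[0, 0, 0], [0, 0, 0], 0]

```text
time_s: 12.28
tool_pos: [0.5124, -0.0694, 0.1695]
eef_rot: [[0.271, 0.963, -0.001], [0.963, -0.271, 0.001], [0.0, -0.001, -1.0]]
contact_force: [0.1, -0.6, -0.6]
gripper_width: 0.0101
grasp_force: 68.2
```

```bash
python3 - <<'E'
from h import *
st(); c,im=look('wrist','w6')
o=np.array([.5262,-.018]);a=np.radians(-15.7);R=np.array([[np.cos(a),-np.sin(a)],[np.sin(a),np.cos(a)]])
for y in(.074,0,-.074): print('pred',y,proj(c,[*(o+R@[0,y]),.012]).round(1))
h=cv2.cvtColor(np.ascontiguousarray(im),cv2.COLOR_RGB2HSV).astype(int); m=(h[:,:,0]>12)&(h[:,:,0]<28)&(h[:,:,1]>110)
for mm,ce,n in blobs(m,60):
  if 250<ce[0]<400: ys,xs=np.nonzero(mm); print(ce.round(1),n,ys.min(),ys.max(),plane(c,ce,.012).round(4), [(y,xs[ys==y].mean().round(1),(plane(c,(xs[ys==y].mean(),y),.012)).round(4)[:2].tolist()) for y in (ys.min()+1,ys.min()+20,ys.min()+50) if y<ys.max()])
E
```

```text
t 12.275 [ 0.5124 -0.0694  0.1695] phi 74.27 tilt [-0.0013  0.0006] w 0.0101 g 68.2 F [ 0.1 -0.6 -0.6]
pred 0.074 [319.5  52. ]
pred 0 [319.7 134.4]
pred -0.074 [319.9 204.9]
[267.5  15.6] 70 11 20 [0.5097 0.0939 0.012 ] [(np.int64(12), np.float64(267.0), [0.5102, 0.0966])]
[297.1  15.5] 64 11 20 [0.535  0.0868 0.012 ] [(np.int64(12), np.float64(297.0), [0.5357, 0.0894])]
[319.4 127.1] 1257 51 205 [ 0.5279 -0.0111  0.012 ] [(np.int64(52), np.float64(319.0), [0.5458, 0.0534]), (np.int64(71), np.float64(319.5), [0.5418, 0.0378]), (np.int64(101), np.float64(319.5), [0.5346, 0.0123])]
```

View pics/w6.png

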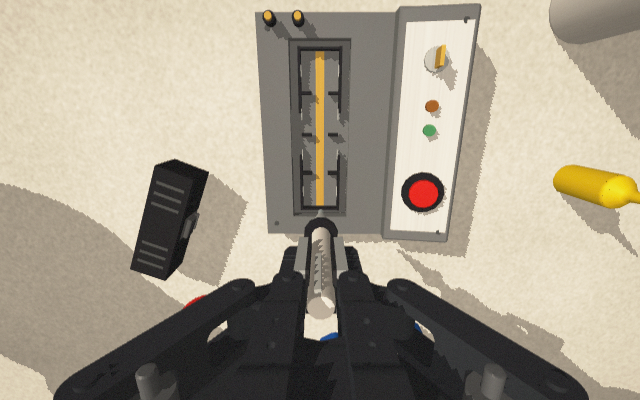

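Strip matches prediction within a pixel: its ends are at rows 51 and 205, column 319.5.

Call:
jog_arm:
  series:
    - [[0.06, 0, 0], [0, 0, 0], 0]
    - [[0.0592, -0.0006, 0], [0, 0, 0], 0]
    - [[0, 0, 0.03], [0, 0, 0], 0]
    - [[0, 0, 0.03], [0, 0, 0], 0]
    - [[0, 0, 0.012], [0, 0, 0], 0]
    - [[0, 0, 0], [0, 0, 0], 0]
    - [[0, 0, 0.004], [0, 0, 0], 0]
    - [[0, 0, 0.004], [0, 0, 0], 0]
    - [[0, 0, 0], [0, 0, 0], 0]
    - [[0, 0, 0], [0, 0, 0], 0]

```text
time_s: 13.58
tool_pos: [0.5446, 0.0452, 0.0907]
eef_rot: [[0.271, 0.963, 0.001], [0.963, -0.271, -0.0], [0.0, 0.001, -1.0]]
contact_force: [0.9, 0.0, 0.1]
gripper_width: 0.01
grasp_force: 68.2
```

Call:
jog_arm:
  series:
    - [[0, 0, 0.001], [0, 0, 0], 0]
    - [[0, 0, 0.001], [0, 0, 0], 0]
    - [[0, 0, 0], [0, 0, 0], 0]
    - [[0, 0, 0], [0, 0, 0], 0]

```text
time_s: 14.08
tool_pos: [0.5445, 0.0453, 0.0884]
eef_rot: [[0.271, 0.963, 0.0], [0.963, -0.271, -0.0], [0.0, 0.0, -1.0]]
contact_force: [0.7, -0.2, 1.9]
gripper_width: 0.0099
grasp_force: 68.2
```

Call:
jog_arm:
  series:
    - [[-0.0025, 0, 0], [0, 0, 0], 0]
    - [[-0.0025, 0, 0], [0, 0, 0], 0]
    - [[-0.0025, 0, 0], [0, 0, 0], 0]
    - [[-0.0025, 0, 0], [0, 0, 0], 0]
    - [[-0.0025, 0, 0], [0, 0, 0], 0]
    - [[-0.0025, 0, 0], [0, 0, 0], 0]
    - [[-0.0025, 0, 0], [0, 0, 0], 0]
    - [[-0.0025, 0, 0], [0, 0, 0], 0]
    - [[-0.0025, 0, 0], [0, 0, 0], 0]
    - [[-0.0025, 0, 0], [0, 0, 0], 0]

```text
time_s: 15.32
tool_pos: [0.5375, 0.021, 0.0883]
eef_rot: [[0.271, 0.963, 0.0], [0.963, -0.271, -0.0], [-0.0, 0.0, -1.0]]
contact_force: [-0.1, 0.6, 0.7]
gripper_width: 0.0103
grasp_force: 68.2
```

Call:
jog_arm:
  series:
    - [[-0.0025, 0, 0], [0, 0, 0], 0]
    - [[-0.0025, 0, 0], [0, 0, 0], 0]
    - [[-0.0025, 0, 0], [0, 0, 0], 0]
    - [[-0.0025, 0, 0], [0, 0, 0], 0]
    - [[-0.0025, 0, 0], [0, 0, 0], 0]
    - [[-0.0025, 0, 0], [0, 0, 0], 0]
    - [[-0.0025, 0, 0], [0, 0, 0], 0]
    - [[-0.0025, 0, 0], [0, 0, 0], 0]
    - [[-0.0025, 0, 0], [0, 0, 0], 0]
    - [[-0.0025, 0, 0], [0, 0, 0], 0]

```text
time_s: 16.58
tool_pos: [0.5308, -0.003, 0.0883]
eef_rot: [[0.271, 0.963, 0.0], [0.963, -0.271, -0.0], [-0.0, 0.0, -1.0]]
contact_force: [0.8, 1.0, 2.2]
gripper_width: 0.0103
grasp_force: 68.2
```

```bash
python3 - <<'E'
from h import *
st(); c,im=look('wrist','w7',(270,170,370,320),4); p=sensors.observe()['tool_pos']; print(proj(c,[p[0],p[1],.012]),proj(c,[p[0],p[1],p[2]-.0799]),proj(c,[p[0],p[1],p[2]+.0351]))
E
```

```text
t 16.575 [ 0.5308 -0.003   0.0883] phi 74.29 tilt [ 0.0001 -0.0001] w 0.0103 g 68.2 F [0.8 1.  2.2]
[320.13470092 212.68158486] [320.13851587 211.12208552] [319.90080331 308.29570253]
```

View pics/w7.png

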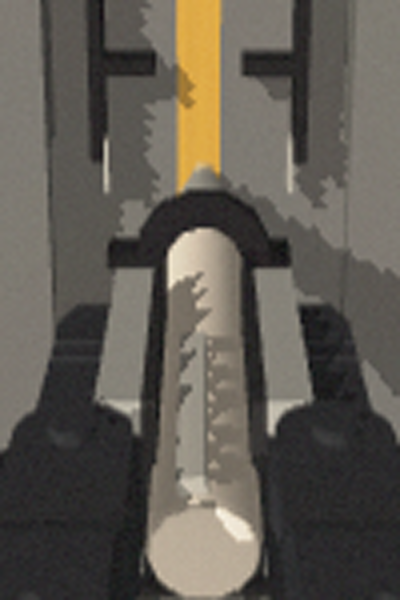

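The pen nose sits centred on the strip, at crop (203,170). Continuing.

Call:
jog_arm:
  series:
    - [[-0.0025, 0, 0], [0, 0, 0], 0]
    - [[-0.0025, 0, 0], [0, 0, 0], 0]
    - [[-0.0025, 0, 0], [0, 0, 0], 0]
    - [[-0.0025, 0, 0], [0, 0, 0], 0]
    - [[-0.0025, 0, 0], [0, 0, 0], 0]
    - [[-0.0025, 0, 0], [0, 0, 0], 0]
    - [[-0.0025, 0, 0], [0, 0, 0], 0]
    - [[-0.0025, 0, 0], [0, 0, 0], 0]
    - [[-0.0025, 0, 0], [0, 0, 0], 0]
    - [[-0.0025, 0, 0], [0, 0, 0], 0]

```text
time_s: 17.88
tool_pos: [0.524, -0.0271, 0.0883]
eef_rot: [[0.271, 0.963, -0.0], [0.963, -0.271, -0.0], [-0.0, -0.0, -1.0]]
contact_force: [-0.1, 1.2, 1.5]
gripper_width: 0.0103
grasp_force: 68.2
```

Call:
jog_arm:
  series:
    - [[-0.0025, 0, 0], [0, 0, 0], 0]
    - [[-0.0025, 0, 0], [0, 0, 0], 0]
    - [[-0.0025, 0, 0], [0, 0, 0], 0]
    - [[-0.0025, 0, 0], [0, 0, 0], 0]
    - [[-0.0025, 0, 0], [0, 0, 0], 0]
    - [[-0.0025, 0, 0], [0, 0, 0], 0]
    - [[-0.0025, 0, 0], [0, 0, 0], 0]
    - [[-0.0025, 0, 0], [0, 0, 0], 0]
    - [[-0.0025, 0, 0], [0, 0, 0], 0]
    - [[-0.0025, 0, 0], [0, 0, 0], 0]

```text
time_s: 19.12
tool_pos: [0.5172, -0.0512, 0.0883]
eef_rot: [[0.271, 0.963, 0.0], [0.963, -0.271, -0.0], [-0.0, 0.0, -1.0]]
contact_force: [-0.4, 1.3, 1.5]
gripper_width: 0.01
grasp_force: 68.2
```

Call:
jog_arm:
  series:
    - [[-0.0025, 0, 0], [0, 0, 0], 0]
    - [[-0.0025, 0, 0], [0, 0, 0], 0]
    - [[-0.0025, 0, 0], [0, 0, 0], 0]
    - [[-0.0025, 0, 0], [0, 0, 0], 0]
    - [[-0.0025, 0, 0], [0, 0, 0], 0]
    - [[-0.0025, 0, 0], [0, 0, 0], 0]
    - [[-0.0025, 0, 0], [0, 0, 0], 0]
    - [[-0.0025, 0, 0], [0, 0, 0], 0]
    - [[-0.0025, 0, 0], [0, 0, 0], 0]
    - [[-0.0025, 0, 0], [0, 0, 0], 0]

```text
time_s: 20.38
tool_pos: [0.5105, -0.0752, 0.0883]
eef_rot: [[0.271, 0.963, -0.0], [0.963, -0.271, -0.0], [-0.0, -0.0, -1.0]]
contact_force: [0.0, 0.2, 1.0]
gripper_width: 0.0104
grasp_force: 68.2
```

Call:
jog_arm:
  series:
    - [[-0.0025, 0, 0], [0, 0, 0], 0]
    - [[-0.0025, 0, 0], [0, 0, 0], 0]
    - [[-0.0025, 0, 0], [0, 0, 0], 0]
    - [[0, 0, 0], [0, 0, 0], 0]
    - [[0, 0, 0], [0, 0, 0], 0]

```text
time_s: 21.0
tool_pos: [0.5084, -0.0824, 0.0883]
eef_rot: [[0.271, 0.963, -0.0], [0.963, -0.271, -0.0], [-0.0, -0.0, -1.0]]
contact_force: [-0.7, 0.2, 1.5]
gripper_width: 0.0098
grasp_force: 68.2
```

Call:
jog_arm:
  series:
    - [[0, 0, -0.02], [0, 0, 0], 0]
    - [[0, 0, -0.03], [0, 0, 0], 0]
    - [[0, 0, -0.033], [0, 0, 0], 0]
    - [[0, 0, 0], [0, 0, 0], 0]
    - [[0, 0, 0], [0, 0, 0], 0]

```text
time_s: 21.62
tool_pos: [0.508, -0.0822, 0.1702]
eef_rot: [[0.271, 0.963, -0.002], [0.963, -0.271, 0.0], [-0.0, -0.002, -1.0]]
contact_force: [0.1, -0.7, -0.3]
gripper_width: 0.0099
grasp_force: 68.2
```

```bash
python3 - <<'E'
from h import *
st(); plan([.6295,.2367,.172],74.3)
E
```

```text
t 21.625 [ 0.508  -0.0822  0.1702] phi 74.3 tilt [-0.0016  0.0002] w 0.0099 g 68.2 F [ 0.1 -0.7 -0.3]
n 6
[0.0566, 0.0051, -0.0003] [-0.01, 0.0, -0.0]
[0.0566, 0.0051, -0.0003] [-0.01, 0.0, -0.0]
[0.0566, 0.0051, -0.0003] [-0.01, 0.0, -0.0]
[0.0566, 0.0051, -0.0003] [-0.01, 0.0, -0.0]
[0.0566, 0.0051, -0.0003] [-0.01, 0.0, -0.0]
[0.0566, 0.0051, -0.0003] [-0.01, 0.0, -0.0]
```

Call:
jog_arm:
  series:
    - [[0.0566, 0.0051, 0], [0, 0, 0], 0]
    - [[0.0566, 0.0051, 0], [0, 0, 0], 0]
    - [[0.0566, 0.0051, 0], [0, 0, 0], 0]
    - [[0.0566, 0.0051, 0], [0, 0, 0], 0]
    - [[0.0566, 0.0051, 0], [0, 0, 0], 0]
    - [[0.0566, 0.0051, 0], [0, 0, 0], 0]
    - [[0, 0, 0], [0, 0, 0], 0]
    - [[0, 0, 0.012], [0, 0, 0], 0]
    - [[0, 0, 0], [0, 0, 0], 0]
    - [[0, 0, 0], [0, 0, 0], 0]

```text
time_s: 22.88
tool_pos: [0.6298, 0.2352, 0.1595]
eef_rot: [[0.272, 0.962, 0.0], [0.962, -0.272, -0.0], [-0.0, 0.0, -1.0]]
contact_force: [-0.6, 0.3, -0.2]
gripper_width: 0.0101
grasp_force: 68.3
```

```bash
python3 - <<'E'
from h import *
st(); c,im=look('wrist','w8',(260,130,380,320),3.1); p=sensors.observe()['tool_pos']; print(proj(c,[p[0],p[1],p[2]-.0799]),proj(c,[p[0],p[1],.052]))
E
```

```text
t 22.875 [0.6298 0.2352 0.1595] phi 74.21 tilt [ 0.     -0.0001] w 0.0101 g 68.3 F [-0.6  0.3 -0.2]
[320.24639757 210.69804194] [320.26059355 200.06799877]
```

View pics/w8.png

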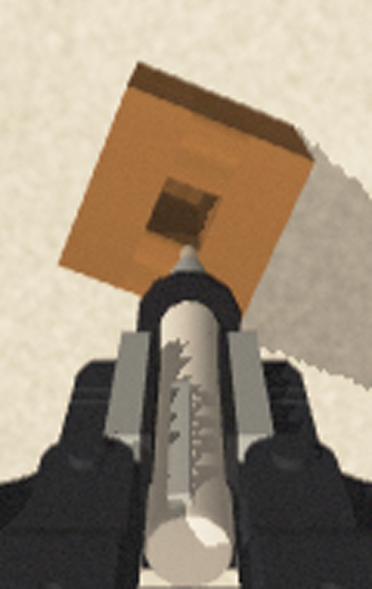

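Call:
jog_arm:
  series:
    - [[0.001, -0.0013, 0], [0, 0, 0], 0]
    - [[0, 0, 0.02], [0, 0, 0], 0]
    - [[0, 0, 0.015], [0, 0, 0], 0]
    - [[0, 0, 0.015], [0, 0, 0], 0]
    - [[0, 0, 0.015], [0, 0, 0], 0]
    - [[0, 0, 0], [0, 0, 0], 0]
    - [[0, 0, 0], [0, 0, 0], 0]

```text
time_s: 23.8
tool_pos: [0.6289, 0.2377, 0.0941]
eef_rot: [[0.271, 0.963, -0.0], [0.963, -0.271, -0.0], [-0.0, 0.0, -1.0]]
contact_force: [0.8, -0.0, -1.1]
gripper_width: 0.0098
grasp_force: 69.2
```

Call:
jog_arm:
  series:
    - [[0, 0, 0.002], [0, 0, 0], 0]
    - [[0, 0, 0.001], [0, 0, 0], 0]
    - [[0, 0, 0], [0, 0, 0], 0]

```text
time_s: 24.18
tool_pos: [0.629, 0.2377, 0.0919]
eef_rot: [[0.271, 0.963, 0.001], [0.963, -0.271, 0.0], [0.0, 0.001, -1.0]]
contact_force: [-2.6, -0.3, 4.2]
gripper_width: 0.0106
grasp_force: 69.3
```

Call:
jog_arm:
  series:
    - [[0, 0, 0], [0, 0, 0], 40]
    - [[0, 0, 0], [0, 0, 0], 60]
    - [[0, 0, 0], [0, 0, 0], 60]
    - [[0, 0, -0.05], [0, 0, 0], 60]
    - [[0, 0, -0.06], [0, 0, 0], 60]
    - [[0, 0, -0.05], [0, 0, 0], 60]
    - [[0, 0, 0], [0, 0, 0], 60]
    - [[0, 0, 0], [0, 0, 0], 60]

```text
time_s: 25.18
tool_pos: [0.6288, 0.2376, 0.2503]
eef_rot: [[0.271, 0.963, -0.001], [0.963, -0.271, -0.0], [-0.001, -0.001, -1.0]]
contact_force: [0.7, 0.3, -0.9]
gripper_width: 0.0513
grasp_force: 0.0
```

```bash
python3 - <<'E'
from h import *
st(); c,im=look('top','t2',(150,130,470,290),2.5)
hsv=cv2.cvtColor(np.ascontiguousarray(im),cv2.COLOR_RGB2HSV).astype(int); H,S,V=[hsv[:,:,i] for i in range(3)]
for m,ce,a in blobs((H>105)&(H<130)&(S>110)&(V>40),8): print("blue",ce.round(1),a,plane(c,ce,.025).round(3))
E
```

```text
t 25.175 [0.6288 0.2376 0.2503] phi 74.29 tilt [-0.001  -0.0004] w 0.0513 g 0.0 F [ 0.7  0.3 -0.9]
blue [441. 196.] 16 [ 0.571 -0.361  0.025]
blue [408.6 201.6] 13 [ 0.553 -0.272  0.025]
```

View pics/t2.png

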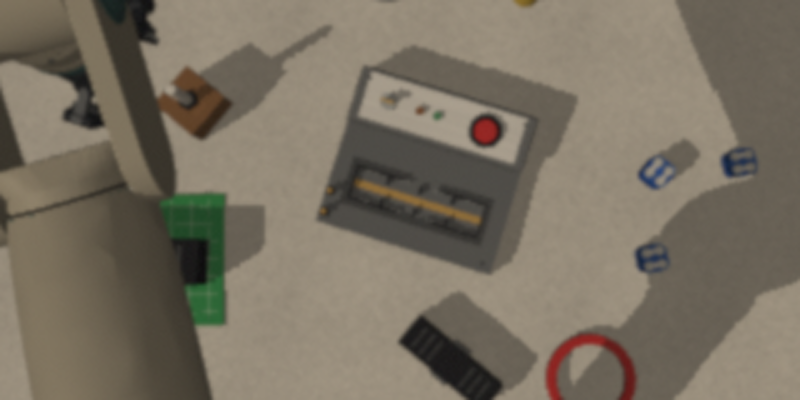

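Pen stands upright in its stand (crop (185,98)). The three packs are at (657,172), (740,162) and (652,258), unmoved.

```bash
python3 - <<'E'
from h import *
plan([.52,-.38,.25],74.3)
E
```

```text
n 11
[-0.0567, 0.0057, 0.0] [-0.01, 0.01, -0.0]
[-0.0567, 0.0057, 0.0] [-0.01, 0.01, -0.0]
[-0.0567, 0.0057, 0.0] [-0.01, 0.01, -0.0]
[-0.0567, 0.0057, -0.0] [-0.01, 0.01, -0.0]
[-0.0567, 0.0057, -0.0] [-0.01, 0.01, -0.0]
[-0.0567, 0.0057, -0.0] [-0.01, 0.01, -0.0]
[-0.0567, 0.0057, -0.0] [-0.01, 0.01, -0.0]
[-0.0567, 0.0057, -0.0] [-0.01, 0.01, -0.0]
[-0.0567, 0.0057, -0.0] [-0.01, 0.01, -0.0]
[-0.0567, 0.0057, -0.0001] [-0.01, 0.01, -0.0]
[-0.0567, 0.0057, -0.0001] [-0.01, 0.01, -0.0]
```

Call:
jog_arm:
  series:
    - [[-0.057, 0.0057, 0], [0, 0, 0], 60]
    - [[-0.057, 0.0057, 0], [0, 0, 0], 60]
    - [[-0.057, 0.0057, 0], [0, 0, 0], 60]
    - [[-0.057, 0.0057, 0], [0, 0, 0], 60]
    - [[-0.057, 0.0057, 0], [0, 0, 0], 60]
    - [[-0.057, 0.0057, 0], [0, 0, 0], 60]
    - [[-0.057, 0.0057, 0], [0, 0, 0], 60]
    - [[-0.057, 0.0057, 0], [0, 0, 0], 60]
    - [[-0.057, 0.0057, 0], [0, 0, 0], 60]
    - [[-0.057, 0.0057, 0], [0, 0, 0], 60]

```text
time_s: 26.48
tool_pos: [0.5285, -0.3279, 0.2492]
eef_rot: [[0.271, 0.963, -0.003], [0.963, -0.271, 0.002], [0.001, -0.003, -1.0]]
contact_force: [0.4, -0.6, -0.0]
gripper_width: 0.0513
grasp_force: 0.0
```

Call:
jog_arm:
  series:
    - [[-0.054, 0.0057, 0], [0, 0, 0], 60]
    - [[0, 0, 0], [0, 0, 0], 60]
    - [[0, 0, 0], [0, 0, 0], 60]

```text
time_s: 26.85
tool_pos: [0.5201, -0.3795, 0.2496]
eef_rot: [[0.271, 0.963, -0.002], [0.963, -0.271, 0.002], [0.001, -0.002, -1.0]]
contact_force: [-0.2, 0.1, 0.1]
gripper_width: 0.0511
grasp_force: 0.0
```

```bash
python3 - <<'E'
from h import *
st(); c,im=look('wrist','w9')
np.save('w9.npy',im)
hsv=cv2.cvtColor(np.ascontiguousarray(im),cv2.COLOR_RGB2HSV).astype(int); H,S,V=[hsv[:,:,i] for i in range(3)]
for m,ce,a in blobs((H>100)&(H<130)&(S>100)&(V>40),60):
    ys,xs=np.nonzero(m); print("blue",ce.round(1),a,xs.min(),xs.max(),ys.min(),ys.max(),plane(c,ce,.028).round(3), np.percentile(V[m],[5,25,50,75,95]))
    q=rect(m); print([plane(c,p,.032).round(4)[:2].tolist() for p in q])
E
```

```text
t 26.85 [ 0.5201 -0.3795  0.2496] phi 74.29 tilt [-0.002  0.002] w 0.0511 g 0.0 F [-0.2  0.1  0.1]
blue [335.4  87.1] 306 321 350 71 102 [ 0.565 -0.286  0.028] [111.25 162.   167.   171.   193.  ]
[[0.5425, -0.2865], [0.5635, -0.2647], [0.5862, -0.2839], [0.5655, -0.3064]]
blue [259.6 106. ] 363 241 274 91 121 [ 0.473 -0.281  0.028] [ 74. 110. 164. 167. 184.]
[[0.452, -0.2691], [0.4838, -0.262], [0.4916, -0.2922], [0.4591, -0.2999]]
blue [363.3 157.1] 320 350 379 144 173 [ 0.577 -0.374  0.028] [131.  146.  163.  167.  178.1]
[[0.5599, -0.3612], [0.5883, -0.3557], [0.5962, -0.389], [0.5672, -0.395]]
```

```bash
python3 - <<'E'
from h import *
plan([.5645,-.2855,.15],46)
E
```

```text
n 3
[0.0339, 0.0058, 0.0334] [-0.03, -0.01, 9.45]
[0.0344, 0.0001, 0.0334] [-0.03, -0.01, 9.45]
[0.034, -0.0056, 0.0334] [-0.03, -0.01, 9.45]
```

Call:
jog_arm:
  series:
    - [[0.034, 0.0058, 0.033], [0, 0, 9.45], 60]
    - [[0.0344, 0, 0.033], [0, 0, 9.45], 60]
    - [[0.034, -0.0056, 0.034], [0, 0, 9.45], 60]
    - [[0, 0, 0.04], [0, 0, 0], 60]
    - [[0, 0, 0.05], [0, 0, 0], 60]
    - [[0, 0, 0.03], [0, 0, 0], 60]
    - [[0, 0, 0], [0, 0, 0], 60]
    - [[0, 0, 0], [0, 0, 0], 20]
    - [[0, 0, 0], [0, 0, 0], 20]
    - [[0, 0, 0], [0, 0, 0], 20]
  force: 30

```text
time_s: 28.15
tool_pos: [0.5657, -0.2869, 0.0338]
eef_rot: [[0.695, 0.719, 0.004], [0.719, -0.695, -0.002], [0.001, 0.004, -1.0]]
contact_force: [0.7, 1.5, 6.9]
gripper_width: 0.029
grasp_force: 30.0
```

Call:
jog_arm:
  series:
    - [[0, 0, 0], [0, 0, 0], 20]
    - [[0, 0, 0], [0, 0, 0], 20]
    - [[0, 0, -0.03], [0, 0, 0], 20]
    - [[0, 0, -0.05], [0, 0, 0], 20]
    - [[0, 0, -0.03], [0, 0, 0], 20]
    - [[0, 0, 0], [0, 0, 0], 20]
    - [[0, 0, 0], [0, 0, 0], 20]

```text
time_s: 29.02
tool_pos: [0.5638, -0.2863, 0.1397]
eef_rot: [[0.695, 0.719, -0.002], [0.719, -0.695, 0.001], [-0.001, -0.002, -1.0]]
contact_force: [-0.8, -0.8, -1.0]
gripper_width: 0.0297
grasp_force: 29.4
```

```bash
cat >> h.py <<'E'
def blue(c,im,z,amin=60):
    hsv=cv2.cvtColor(np.ascontiguousarray(im),cv2.COLOR_RGB2HSV).astype(int); H,S,V=[hsv[:,:,i] for i in range(3)]
    for m,ce,a in blobs((H>100)&(H<130)&(S>100)&(V>40),amin):
        q=rect(m); w=np.array([plane(c,p,z)[:2] for p in q]); e=w-np.roll(w,1,0)
        print("blue",ce.round(1),a,"ctr",w.mean(0).round(4),"sides",np.linalg.norm(e,axis=1)[:2].round(4),"ang",(np.degrees(np.arctan2(e[:2,1],e[:2,0]))%90).round(1))
E
python3 - <<'E'
from h import *
st(); c,im=look('wrist'); np.save('wA.npy',im)
p=sensors.observe()['tool_pos']; blue(c,im,p[2]+.003)
R=sensors.observe()['eef_rot']
for sx in(-.015,.015): print([proj(c,p+R@[sx,sy,-.003]).round(1).tolist() for sy in(-.015,.015)])
E
```

```text
t 29.025 [ 0.5638 -0.2863  0.1397] phi 45.94 tilt [-0.0019  0.001 ] w 0.0297 g 29.4 F [-0.8 -0.8 -1. ]
blue [320.2 244.5] 2226 ctr [ 0.5696 -0.2811] sides [0.0396 0.0274] ang [44.2 45.9]
blue [392.8 246.4] 854 ctr [ 0.5966 -0.3064] sides [0.0241 0.0177] ang [89.5  5.3]
blue [250.  250.4] 733 ctr [ 0.5429 -0.2561] sides [0.0165 0.0215] ang [19.  20.2]
[[290.6, 290.9], [347.6, 290.8]]
[[288.6, 238.7], [349.3, 238.6]]
```

```bash
python3 - <<'E'
from h import *
im=np.load('wA.npy'); c=get_calibration('wrist'); s=sensors.observe();p=s['tool_pos'];R=s['eef_rot']
for r in range(215,312,3): print(r,im[r,303].tolist(),im[r,320].tolist(),im[r,335].tolist())
for sx in(-.015,0,.015): print(sx,proj(c,p+R@[sx,0,.002]).round(1), proj(c,p+R@[sx,0,.034]).round(1))
E
```

```text
215 [212, 196, 171] [15, 47, 86] [89, 92, 104]
218 [24, 59, 110] [14, 47, 85] [23, 45, 82]
221 [34, 61, 108] [27, 52, 87] [12, 39, 71]
224 [23, 55, 101] [16, 50, 87] [12, 40, 72]
227 [13, 56, 96] [25, 52, 89] [20, 46, 80]
230 [24, 52, 95] [28, 53, 89] [24, 49, 81]
233 [21, 51, 92] [31, 54, 88] [23, 47, 81]
236 [30, 58, 99] [41, 86, 155] [38, 84, 151]
239 [38, 89, 161] [37, 85, 157] [143, 143, 145]
242 [183, 174, 157] [35, 86, 159] [179, 172, 157]
245 [139, 134, 121] [156, 152, 144] [214, 204, 181]
248 [158, 150, 133] [221, 210, 188] [221, 212, 189]
251 [156, 146, 129] [157, 148, 131] [175, 163, 145]
254 [152, 144, 130] [100, 107, 122] [133, 128, 115]
257 [126, 122, 110] [30, 66, 114] [125, 122, 112]
260 [42, 71, 115] [37, 67, 117] [23, 64, 113]
263 [30, 64, 113] [35, 67, 115] [33, 64, 114]
266 [51, 69, 96] [29, 65, 114] [121, 117, 107]
269 [124, 120, 110] [24, 60, 111] [129, 123, 115]
272 [149, 139, 126] [151, 142, 126] [157, 147, 132]
275 [155, 146, 131] [158, 149, 133] [155, 145, 129]
278 [157, 146, 133] [157, 148, 132] [159, 148, 133]
281 [127, 123, 111] [32, 65, 115] [127, 123, 112]
284 [68, 80, 111] [34, 66, 115] [63, 77, 114]
287 [155, 144, 127] [149, 140, 131] [149, 140, 127]
290 [151, 140, 121] [154, 142, 124] [149, 138, 123]
293 [154, 144, 125] [157, 146, 128] [157, 147, 129]
296 [154, 142, 124] [153, 142, 124] [153, 141, 125]
299 [150, 141, 123] [151, 140, 122] [153, 142, 126]
302 [157, 147, 128] [155, 145, 127] [148, 137, 120]
305 [149, 140, 124] [149, 140, 122] [149, 138, 122]
308 [148, 137, 120] [154, 143, 128] [152, 141, 125]
311 [151, 140, 122] [148, 139, 122] [148, 139, 121]
-0.015 [319.6 285.9] [319.7 256.7]
0 [319.5 261.1] [319.7 235.5]
0.015 [319.5 234.9] [319.6 213.3]
```

```bash
python3 - <<'E'
from h import *
plan([.5416,.0369,.13],74.3)
E
```

```text
n 6
[0.0361, -0.0401, 0.0016] [-0.03, 0.0, -4.73]
[0.0393, -0.037, 0.0016] [-0.03, 0.0, -4.73]
[0.0422, -0.0336, 0.0016] [-0.03, 0.0, -4.73]
[0.0449, -0.03, 0.0016] [-0.03, 0.0, -4.73]
[0.0472, -0.0262, 0.0015] [-0.03, 0.0, -4.73]
[0.0492, -0.0222, 0.0015] [-0.03, 0.0, -4.73]
```

Call:
jog_arm:
  series:
    - [[0.036, -0.04, 0.0016], [0, 0, -4.73], 20]
    - [[0.0393, -0.037, 0.0016], [0, 0, -4.73], 20]
    - [[0.0422, -0.0336, 0.0016], [0, 0, -4.73], 20]
    - [[0.045, -0.03, 0.0016], [0, 0, -4.73], 20]
    - [[0.0472, -0.0262, 0.0016], [0, 0, -4.73], 20]
    - [[0.0492, -0.0222, 0.0016], [0, 0, -4.73], 20]
    - [[0, 0, 0.03], [0, 0, 0], 20]
    - [[0, 0, 0.03], [0, 0, 0], 20]
    - [[0, 0, 0], [0, 0, 0], 20]
    - [[0, 0, 0], [0, 0, 0], 20]

```text
time_s: 30.32
tool_pos: [0.5426, 0.0363, 0.0721]
eef_rot: [[0.271, 0.963, 0.0], [0.963, -0.271, -0.0], [-0.0, 0.0, -1.0]]
contact_force: [0.4, -0.2, 0.3]
gripper_width: 0.0292
grasp_force: 29.5
```

```bash
python3 - <<'E'
from h import *
st(); plan([.5416,.0369,.0475],74.3)
E
```

```text
t 30.325 [0.5426 0.0363 0.0721] phi 74.3 tilt [ 0.0002 -0.0001] w 0.0292 g 29.5 F [ 0.4 -0.2  0.3]
n 1
[0.0003, -0.0011, 0.0246] [0.01, 0.0, 0.0]
```

Call:
jog_arm:
  series:
    - [[0.0003, -0.001, 0.01], [0, 0, 0], 20]
    - [[0, 0, 0.009], [0, 0, 0], 20]
    - [[0, 0, 0.005], [0, 0, 0], 20]
    - [[0, 0, 0.001], [0, 0, 0], 20]
    - [[0, 0, 0], [0, 0, 0], 20]

```text
time_s: 30.95
tool_pos: [0.5416, 0.037, 0.0468]
eef_rot: [[0.27, 0.963, 0.0], [0.963, -0.27, -0.0], [-0.0, 0.0, -1.0]]
contact_force: [0.2, 0.2, -0.7]
gripper_width: 0.0292
grasp_force: 29.6
```

Call:
jog_arm:
  series:
    - [[0, 0, 0], [0, 0, 0], 60]
    - [[0, 0, 0], [0, 0, 0], 60]
    - [[0, 0, 0], [0, 0, 0], 60]
    - [[0, 0, -0.05], [0, 0, 0], 60]
    - [[0, 0, -0.06], [0, 0, 0], 60]
    - [[0, 0, -0.05], [0, 0, 0], 60]
    - [[0, 0, 0], [0, 0, 0], 60]
    - [[0, 0, 0], [0, 0, 0], 60]

```text
time_s: 31.95
tool_pos: [0.5412, 0.0371, 0.2059]
eef_rot: [[0.27, 0.963, -0.001], [0.963, -0.27, -0.0], [-0.0, -0.001, -1.0]]
contact_force: [-0.6, 0.2, -0.2]
gripper_width: 0.0514
grasp_force: 0.0
```

```bash
python3 - <<'E'
from h import *
st(); c,im=look('wrist'); blue(c,im,.044); print('expect',[.5416,.0369]); plan([.50,-.34,.2],103)
E
```

```text
t 31.95 [0.5412 0.0371 0.2059] phi 74.32 tilt [-0.001  -0.0001] w 0.0514 g 0.0 F [-0.6  0.2 -0.2]
blue [322.7 182.1] 462 ctr [0.5442 0.037 ] sides [0.0351 0.0293] ang [73.6 74.3]
expect [0.5416, 0.0369]
n 7
[-0.0534, 0.0089, 0.0007] [-0.02, 0.0, -4.1]
[-0.0539, 0.0051, 0.0007] [-0.02, 0.0, -4.1]
[-0.0542, 0.0012, 0.0007] [-0.02, 0.0, -4.1]
[-0.0541, -0.0026, 0.0007] [-0.02, 0.0, -4.1]
[-0.0538, -0.0065, 0.0007] [-0.02, 0.0, -4.1]
[-0.0532, -0.0103, 0.0007] [-0.02, 0.0, -4.1]
[-0.0523, -0.0141, 0.0007] [-0.02, 0.0, -4.1]
```

Call:
jog_arm:
  series:
    - [[-0.0534, 0.009, 0.0007], [0, 0, -4.1], 60]
    - [[-0.054, 0.005, 0.0007], [0, 0, -4.1], 60]
    - [[-0.0542, 0.0012, 0.0007], [0, 0, -4.1], 60]
    - [[-0.0541, -0.0026, 0.0007], [0, 0, -4.1], 60]
    - [[-0.0538, -0.0065, 0.0007], [0, 0, -4.1], 60]
    - [[-0.0532, -0.0103, 0.0007], [0, 0, -4.1], 60]
    - [[-0.0523, -0.0141, 0.0007], [0, 0, -4.1], 60]
    - [[0, 0, 0], [0, 0, 0], 60]
    - [[0, 0, 0], [0, 0, 0], 60]
    - [[0, 0, 0], [0, 0, 0], 60]

```text
time_s: 33.25
tool_pos: [0.501, -0.3388, 0.2013]
eef_rot: [[-0.227, 0.974, -0.001], [0.974, 0.227, 0.001], [0.001, -0.0, -1.0]]
contact_force: [0.0, -0.1, 0.3]
gripper_width: 0.051
grasp_force: 0.0
```

```bash
python3 - <<'E'
from h import *
st(); c,im=look('wrist'); blue(c,im,.032); plan([.4716,-.2808,.11],103)
E
```

```text
t 33.25 [ 0.501  -0.3388  0.2013] phi 103.1 tilt [-0.0006  0.0007] w 0.051 g 0.0 F [ 0.  -0.1  0.3]
blue [303.6 122.4] 377 ctr [ 0.4695 -0.2804] sides [0.0287 0.0293] ang [11.2 13. ]
blue [374.  221.1] 447 ctr [ 0.5744 -0.3724] sides [0.037  0.0326] ang [15.5 13.1]
n 2
[0.0316, -0.0078, 0.0458] [-0.01, -0.01, 0.05]
[0.0316, -0.0078, 0.0458] [-0.01, -0.01, 0.05]
```

Call:
jog_arm:
  series:
    - [[0.0316, -0.0085, 0.04], [0, 0, 0.5], 60]
    - [[0.0316, -0.0085, 0.04], [0, 0, 0], 60]
    - [[0, 0, 0.04], [0, 0, 0], 60]
    - [[0, 0, 0.03], [0, 0, 0], 60]
    - [[0, 0, 0.02], [0, 0, 0], 60]
    - [[0, 0, 0], [0, 0, 0], 60]
    - [[0, 0, 0], [0, 0, 0], 20]
    - [[0, 0, 0], [0, 0, 0], 20]
    - [[0, 0, 0], [0, 0, 0], 20]
    - [[0, 0, 0], [0, 0, 0], 20]

```text
time_s: 34.55
tool_pos: [0.471, -0.2826, 0.0334]
eef_rot: [[-0.217, 0.976, 0.002], [0.976, 0.217, -0.001], [-0.002, 0.002, -1.0]]
contact_force: [0.3, 1.8, 5.4]
gripper_width: 0.0292
grasp_force: 30.4
```

Call:
jog_arm:
  series:
    - [[0, 0, 0], [0, 0, 0], 20]
    - [[0, 0, -0.03], [0, 0, 0], 20]
    - [[0, 0, -0.05], [0, 0, 0], 20]
    - [[0, 0, -0.03], [0, 0, 0], 20]
    - [[0, 0, 0], [0, 0, 0], 20]
    - [[0, 0, 0], [0, 0, 0], 20]

```text
time_s: 35.3
tool_pos: [0.4696, -0.2818, 0.1402]
eef_rot: [[-0.217, 0.976, -0.002], [0.976, 0.217, 0.001], [0.002, -0.002, -1.0]]
contact_force: [-0.4, -0.6, -0.9]
gripper_width: 0.0291
grasp_force: 29.9
```

```bash
cat >> h.py <<'E'
def edges(zt):
    """held pack: offset along tool x of its top face, whose plane is tool z=zt"""
    s=sensors.observe();p,R=s['tool_pos'],s['eef_rot']; c,im=look('wrist')
    for col in(303,312,320,328,335): print(col,[(r,*im[r,col].tolist()) for r in range(230,244,2)],'|',[(r,*im[r,col].tolist()) for r in range(278,294,2)])
    print([proj(c,p+R@[sx,0,zt])[1].round(1) for sx in(-.015,0,.015)])
E
python3 - <<'E'
from h import *
st(); edges(.002); o=np.array([.5262,-.018]); P=o+np.array([.2706,.9627])*-.057; print(P); plan([*P,.13],74.3)
E
```

```text
t 35.3 [ 0.4696 -0.2818  0.1402] phi 102.52 tilt [-0.0019  0.0012] w 0.0291 g 29.9 F [-0.4 -0.6 -0.9]
303 [(230, 35, 74, 132), (232, 38, 87, 155), (234, 43, 90, 162), (236, 160, 158, 154), (238, 174, 165, 153), (240, 191, 181, 163), (242, 217, 204, 183)] | [(278, 125, 120, 111), (280, 76, 89, 109), (282, 102, 105, 114), (284, 148, 138, 122), (286, 153, 143, 124), (288, 148, 138, 120), (290, 151, 140, 124), (292, 144, 133, 119)]
312 [(230, 33, 72, 129), (232, 40, 86, 153), (234, 39, 89, 158), (236, 42, 88, 157), (238, 158, 155, 149), (240, 171, 165, 150), (242, 176, 169, 154)] | [(278, 175, 169, 154), (280, 65, 97, 154), (282, 41, 86, 152), (284, 139, 133, 120), (286, 142, 132, 115), (288, 143, 132, 115), (290, 152, 139, 122), (292, 153, 140, 122)]
320 [(230, 26, 70, 127), (232, 43, 88, 156), (234, 40, 90, 157), (236, 37, 84, 154), (238, 42, 86, 156), (240, 40, 88, 156), (242, 38, 85, 154)] | [(278, 40, 85, 155), (280, 36, 87, 155), (282, 34, 84, 155), (284, 140, 132, 120), (286, 146, 138, 118), (288, 148, 138, 121), (290, 145, 135, 118), (292, 149, 138, 122)]
328 [(230, 32, 70, 128),
[... 200 characters left out ...]
7, 193, 174), (286, 216, 203, 176), (288, 164, 152, 134), (290, 150, 138, 122), (292, 150, 138, 124)]
335 [(230, 30, 69, 126), (232, 46, 95, 167), (234, 45, 91, 162), (236, 163, 160, 154), (238, 176, 169, 152), (240, 191, 180, 162), (242, 214, 201, 179)] | [(278, 180, 171, 157), (280, 147, 151, 152), (282, 41, 85, 151), (284, 210, 194, 169), (286, 210, 195, 171), (288, 206, 192, 167), (290, 207, 192, 168), (292, 217, 202, 177)]
[np.float64(285.3), np.float64(260.6), np.float64(234.3)]
[ 0.5107758 -0.0728739]
n 4
[0.0487, 0.0214, 0.0025] [-0.04, -0.02, 7.05]
[0.051, 0.0153, 0.0025] [-0.04, -0.02, 7.05]
[0.0525, 0.0089, 0.0025] [-0.04, -0.02, 7.05]
[0.0532, 0.0024, 0.0025] [-0.04, -0.02, 7.05]
```

Call:
jog_arm:
  series:
    - [[0.0487, 0.0214, 0.0025], [0, 0, 7.05], 20]
    - [[0.051, 0.0153, 0.0025], [0, 0, 7.05], 20]
    - [[0.0525, 0.009, 0.0025], [0, 0, 7.05], 20]
    - [[0.0518, 0.0024, 0.0025], [0, 0, 7.05], 20]
    - [[0, 0, 0.03], [0, 0, 0], 20]
    - [[0, 0, 0.03], [0, 0, 0], 20]
    - [[0, 0, 0], [0, 0, 0], 20]
    - [[0, 0, 0], [0, 0, 0], 20]

```text
time_s: 36.35
tool_pos: [0.5116, -0.0749, 0.0722]
eef_rot: [[0.27, 0.963, 0.0], [0.963, -0.27, -0.0], [-0.0, 0.0, -1.0]]
contact_force: [-0.8, -0.6, 0.3]
gripper_width: 0.029
grasp_force: 29.9
```

```bash
python3 - <<'E'
from h import *
st(); plan([.5104,-.0742,.0465],74.3)
E
```

```text
t 36.35 [ 0.5116 -0.0749  0.0722] phi 74.31 tilt [ 0.0001 -0.0001] w 0.029 g 29.9 F [-0.8 -0.6  0.3]
n 1
[0.0003, -0.0014, 0.0257] [0.01, 0.0, 0.01]
```

Call:
jog_arm:
  series:
    - [[0.0003, -0.0014, 0.01], [0, 0, 0], 20]
    - [[0, 0, 0.009], [0, 0, 0], 20]
    - [[0, 0, 0.006], [0, 0, 0], 20]
    - [[0, 0, 0.001], [0, 0, 0], 20]
    - [[0, 0, 0], [0, 0, 0], 20]
    - [[0, 0, 0], [0, 0, 0], 20]

```text
time_s: 37.1
tool_pos: [0.5103, -0.074, 0.046]
eef_rot: [[0.27, 0.963, 0.0], [0.963, -0.27, -0.0], [-0.0, 0.0, -1.0]]
contact_force: [0.1, 0.9, -0.9]
gripper_width: 0.0286
grasp_force: 30.0
```

Call:
jog_arm:
  series:
    - [[0, 0, 0], [0, 0, 0], 60]
    - [[0, 0, 0], [0, 0, 0], 60]
    - [[0, 0, 0], [0, 0, 0], 60]
    - [[0, 0, -0.05], [0, 0, 0], 60]
    - [[0, 0, -0.06], [0, 0, 0], 60]
    - [[0, 0, -0.05], [0, 0, 0], 60]
    - [[0, 0, 0], [0, 0, 0], 60]
    - [[0, 0, 0], [0, 0, 0], 60]

```text
time_s: 38.1
tool_pos: [0.5099, -0.0739, 0.205]
eef_rot: [[0.27, 0.963, -0.001], [0.963, -0.27, 0.0], [-0.0, -0.001, -1.0]]
contact_force: [-0.3, -0.2, -0.4]
gripper_width: 0.0513
grasp_force: 0.0
```

```bash
python3 - <<'E'
from h import *
st(); c,im=look('wrist'); blue(c,im,.044); plan([.575,-.42,.2],102.7)
E
```

```text
t 38.1 [ 0.5099 -0.0739  0.205 ] phi 74.32 tilt [-0.001   0.0001] w 0.0513 g 0.0 F [-0.3 -0.2 -0.4]
blue [323.5  70. ] 543 ctr [0.5433 0.0336] sides [0.0321 0.0288] ang [73.5 74.3]
blue [320.9 178.5] 460 ctr [ 0.512  -0.0689] sides [0.0347 0.0291] ang [73.5 74.3]
blue [426.9 363.3] 274 ctr [ 0.5788 -0.3463] sides [0.059  0.0183] ang [ 7.9 13.9]
n 6
[-0.0526, 0.0261, 0.0006] [-0.03, -0.0, -4.73]
[-0.0546, 0.0217, 0.0007] [-0.03, -0.0, -4.73]
[-0.0562, 0.0171, 0.0007] [-0.03, -0.0, -4.73]
[-0.0574, 0.0124, 0.0007] [-0.03, -0.0, -4.73]
[-0.0582, 0.0076, 0.0007] [-0.03, -0.0, -4.73]
[-0.0586, 0.0028, 0.0007] [-0.03, -0.0, -4.73]
```

Call:
jog_arm:
  series:
    - [[-0.0526, 0.026, 0.0006], [0, 0, -4.73], 60]
    - [[-0.0546, 0.0217, 0.0007], [0, 0, -4.73], 60]
    - [[-0.0562, 0.017, 0.0007], [0, 0, -4.73], 60]
    - [[-0.0574, 0.0124, 0.0007], [0, 0, -4.73], 60]
    - [[-0.0582, 0.0076, 0.0007], [0, 0, -4.73], 60]
    - [[-0.0586, 0.0028, 0.0007], [0, 0, -4.73], 60]
    - [[0, 0, 0], [0, 0, 0], 60]
    - [[0, 0, 0], [0, 0, 0], 60]
    - [[0, 0, 0], [0, 0, 0], 60]

```text
time_s: 39.28
tool_pos: [0.5757, -0.4189, 0.2022]
eef_rot: [[-0.221, 0.975, 0.0], [0.975, 0.221, -0.0], [-0.0, 0.0, -1.0]]
contact_force: [0.2, 0.6, -0.3]
gripper_width: 0.0515
grasp_force: 0.0
```

```bash
python3 - <<'E'
from h import *
st(); c,im=look('wrist'); blue(c,im,.032); plan([.576,-.374,.11],102.7)
E
```

```text
t 39.275 [ 0.5757 -0.4189  0.2022] phi 102.77 tilt [ 0.0003 -0.0001] w 0.0515 g 0.0 F [ 0.2  0.6 -0.3]
blue [331.4 144.7] 361 ctr [ 0.5787 -0.3768] sides [0.0302 0.029 ] ang [12.6 12.7]
n 2
[0.0219, 0.005, 0.0463] [0.02, 0.02, 0.04]
[0.0219, 0.005, 0.0463] [0.02, 0.02, 0.04]
```

Call:
jog_arm:
  series:
    - [[0.02, 0.006, 0.04], [0, 0, 0], 60]
    - [[0.0204, 0.0062, 0.04], [0, 0, 0], 60]
    - [[0, 0, 0.04], [0, 0, 0], 60]
    - [[0, 0, 0.03], [0, 0, 0], 60]
    - [[0, 0, 0.021], [0, 0, 0], 60]
    - [[0, 0, 0], [0, 0, 0], 60]
    - [[0, 0, 0], [0, 0, 0], 20]
    - [[0, 0, 0], [0, 0, 0], 20]
    - [[0, 0, 0], [0, 0, 0], 20]
    - [[0, 0, 0], [0, 0, 0], 20]

```text
time_s: 40.58
tool_pos: [0.5794, -0.3787, 0.0331]
eef_rot: [[-0.22, 0.976, 0.003], [0.976, 0.22, -0.002], [-0.003, 0.003, -1.0]]
contact_force: [0.9, 0.4, 6.3]
gripper_width: 0.0292
grasp_force: 30.5
```

Call:
jog_arm:
  series:
    - [[0, 0, 0], [0, 0, 0], 20]
    - [[0, 0, -0.03], [0, 0, 0], 20]
    - [[0, 0, -0.05], [0, 0, 0], 20]
    - [[0, 0, -0.03], [0, 0, 0], 20]
    - [[0, 0, 0], [0, 0, 0], 20]
    - [[0, 0, 0], [0, 0, 0], 20]

```text
time_s: 41.32
tool_pos: [0.5779, -0.3777, 0.1388]
eef_rot: [[-0.22, 0.976, -0.002], [0.976, 0.22, 0.001], [0.002, -0.002, -1.0]]
contact_force: [0.6, 0.0, -1.7]
gripper_width: 0.029
grasp_force: 29.8
```

```bash
python3 - <<'E'
from h import *
st(); edges(.002); o=np.array([.5262,-.018]); P=o+np.array([.2706,.9627])*-.019; print(P); plan([*P,.13],74.3)
E
```

```text
t 41.325 [ 0.5779 -0.3777  0.1388] phi 102.7 tilt [-0.0021  0.0014] w 0.029 g 29.8 F [ 0.6  0.  -1.7]
303 [(230, 21, 40, 70), (232, 29, 40, 71), (234, 34, 61, 105), (236, 48, 64, 92), (238, 119, 116, 105), (240, 117, 113, 104), (242, 145, 137, 123)] | [(278, 124, 117, 108), (280, 117, 114, 105), (282, 30, 62, 105), (284, 140, 134, 119), (286, 146, 135, 120), (288, 147, 137, 120), (290, 139, 129, 114), (292, 140, 130, 116)]
312 [(230, 11, 35, 61), (232, 20, 46, 79), (234, 32, 61, 105), (236, 35, 64, 108), (238, 88, 89, 91), (240, 121, 116, 108), (242, 121, 116, 105)] | [(278, 115, 112, 103), (280, 64, 78, 106), (282, 27, 60, 103), (284, 102, 106, 113), (286, 139, 130, 113), (288, 143, 131, 117), (290, 143, 133, 117), (292, 142, 132, 115)]
320 [(230, 28, 68, 122), (232, 34, 74, 133), (234, 43, 86, 153), (236, 38, 83, 152), (238, 38, 85, 153), (240, 34, 67, 119), (242, 29, 62, 107)] | [(278, 31, 64, 108), (280, 33, 64, 107), (282, 29, 59, 106), (284, 106, 108, 115), (286, 142, 132, 116), (288, 142, 134, 118), (290, 137, 128, 113), (292, 140, 129, 114)]
328 [(230, 32, 69, 126), (232, 34,
[... 285 characters left out ...]
19)]
335 [(230, 31, 67, 123), (232, 31, 74, 135), (234, 39, 88, 157), (236, 82, 105, 143), (238, 170, 163, 150), (240, 172, 165, 152), (242, 206, 193, 174)] | [(278, 176, 167, 152), (280, 167, 161, 145), (282, 76, 101, 150), (284, 131, 124, 125), (286, 139, 131, 114), (288, 148, 136, 119), (290, 140, 129, 112), (292, 145, 134, 117)]
[np.float64(285.3), np.float64(260.6), np.float64(234.3)]
[ 0.5210586 -0.0362913]
n 6
[0.0576, 0.0033, 0.0015] [-0.03, -0.02, 4.73]
[0.0576, -0.0015, 0.0015] [-0.03, -0.02, 4.73]
[0.0573, -0.0062, 0.0015] [-0.03, -0.02, 4.73]
[0.0566, -0.0109, 0.0014] [-0.03, -0.02, 4.73]
[0.0555, -0.0156, 0.0014] [-0.03, -0.02, 4.73]
[0.054, -0.0201, 0.0014] [-0.03, -0.02, 4.73]
```

Call:
jog_arm:
  series:
    - [[0.0576, 0.0033, 0.0015], [0, 0, 4.73], 20]
    - [[0.0576, -0.0015, 0.0015], [0, 0, 4.73], 20]
    - [[0.0573, -0.0062, 0.0015], [0, 0, 4.73], 20]
    - [[0.0566, -0.011, 0.0015], [0, 0, 4.73], 20]
    - [[0.0555, -0.0156, 0.0015], [0, 0, 4.73], 20]
    - [[0.0533, -0.02, 0.0015], [0, 0, 4.73], 20]
    - [[0, 0, 0.03], [0, 0, 0], 20]
    - [[0, 0, 0.028], [0, 0, 0], 20]
    - [[0, 0, 0], [0, 0, 0], 20]
    - [[0, 0, 0], [0, 0, 0], 20]

```text
time_s: 42.62
tool_pos: [0.5217, -0.0377, 0.0741]
eef_rot: [[0.27, 0.963, 0.0], [0.963, -0.27, -0.0], [-0.0, 0.0, -1.0]]
contact_force: [0.4, 0.2, -0.1]
gripper_width: 0.0294
grasp_force: 29.9
```

```bash
python3 - <<'E'
from h import *
st(); plan([.5209,-.037,.0462],74.3)
E
```

```text
t 42.625 [ 0.5217 -0.0377  0.0741] phi 74.31 tilt [ 0.0001 -0.0001] w 0.0294 g 29.9 F [ 0.4  0.2 -0.1]
n 1
[0.0005, -0.001, 0.0279] [0.0, 0.0, 0.01]
```

Call:
jog_arm:
  series:
    - [[0.0005, -0.001, 0.01], [0, 0, 0], 20]
    - [[0, 0, 0.01], [0, 0, 0], 20]
    - [[0, 0, 0.007], [0, 0, 0], 20]
    - [[0, 0, 0.001], [0, 0, 0], 20]
    - [[0, 0, 0], [0, 0, 0], 20]
    - [[0, 0, 0], [0, 0, 0], 20]

```text
time_s: 43.38
tool_pos: [0.5209, -0.0369, 0.0459]
eef_rot: [[0.27, 0.963, 0.0], [0.963, -0.27, -0.0], [-0.0, 0.0, -1.0]]
contact_force: [0.2, -0.3, -0.1]
gripper_width: 0.0293
grasp_force: 29.9
```

Call:
jog_arm:
  series:
    - [[0, 0, 0], [0, 0, 0], 60]
    - [[0, 0, 0], [0, 0, 0], 60]
    - [[0, 0, 0], [0, 0, 0], 60]
    - [[0, 0, -0.05], [0, 0, 0], 60]
    - [[-0.03, 0, -0.06], [0, 0, 0], 60]
    - [[-0.04, 0, -0.05], [0, 0, 0], 100]
    - [[0, 0, 0], [0, 0, 0], 100]
    - [[0, 0, 0], [0, 0, 0], 100]

```text
time_s: 44.38
tool_pos: [0.5024, -0.1012, 0.1997]
eef_rot: [[0.271, 0.963, -0.001], [0.963, -0.271, 0.0], [0.0, -0.001, -1.0]]
contact_force: [-0.4, 0.2, -0.5]
gripper_width: 0.0853
grasp_force: 0.0
```

```bash
python3 - <<'E'
from h import *
st(); c,im=look('wrist','w10',(240,20,480,240),2.6); blue(c,im,.044)
E
```

```text
t 44.375 [ 0.5024 -0.1012  0.1997] phi 74.3 tilt [-0.0007  0.0004] w 0.0853 g 0.0 F [-0.4  0.2 -0.5]
blue [323.4  38. ] 713 ctr [0.543  0.0319] sides [0.0344 0.0291] ang [73.4 74.2]
blue [321.1 117.8] 432 ctr [ 0.5217 -0.0353] sides [0.03   0.0288] ang [73.4 74.2]
blue [320.6 155.1] 462 ctr [ 0.5112 -0.0708] sides [0.0324 0.0289] ang [73.4 74.2]
```

View pics/w10.png

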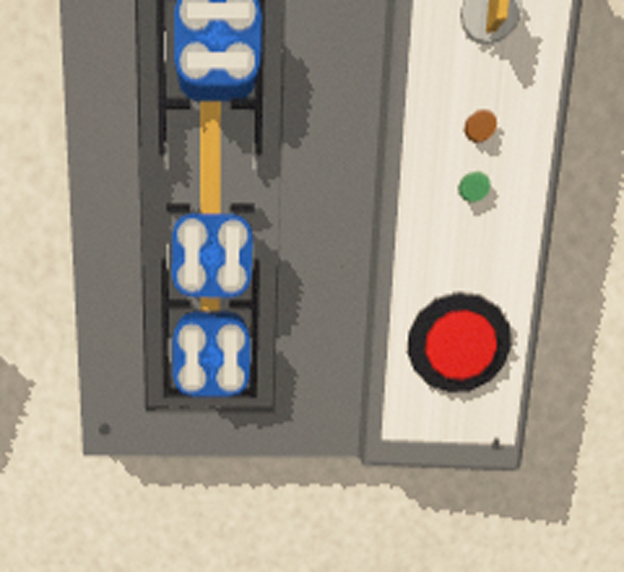

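All three packs sit flat in their pockets, at crop (218,40), (212,255) and (211,355). Now for the hood.

```bash
python3 - <<'E'
from h import *
plan([.4517,.2984,.17],90)
E
```

```text
n 7
[0.053, -0.0223, 0.0042] [-0.02, -0.0, -2.24]
[0.0538, -0.0202, 0.0042] [-0.02, -0.0, -2.24]
[0.0545, -0.0181, 0.0042] [-0.02, -0.0, -2.24]
[0.0552, -0.016, 0.0042] [-0.02, -0.0, -2.24]
[0.0558, -0.0138, 0.0041] [-0.02, -0.0, -2.24]
[0.0563, -0.0116, 0.0041] [-0.02, -0.0, -2.24]
[0.0567, -0.0094, 0.0041] [-0.02, -0.0, -2.24]
```

Call:
jog_arm:
  series:
    - [[0.053, -0.0223, 0.0042], [0, 0, -2.24], 100]
    - [[0.0538, -0.02, 0.0042], [0, 0, -2.24], 100]
    - [[0.0545, -0.018, 0.0042], [0, 0, -2.24], 100]
    - [[0.0552, -0.016, 0.0042], [0, 0, -2.24], 100]
    - [[0.0558, -0.0138, 0.0042], [0, 0, -2.24], 100]
    - [[0.0563, -0.0116, 0.0042], [0, 0, -2.24], 100]
    - [[0.0567, -0.0094, 0.0042], [0, 0, -2.24], 100]
    - [[0, 0, 0], [0, 0, 0], 100]
    - [[0, 0, 0], [0, 0, 0], 100]

```text
time_s: 45.55
tool_pos: [0.4519, 0.2978, 0.1694]
eef_rot: [[-0.001, 1.0, -0.002], [1.0, 0.001, -0.002], [-0.002, -0.002, -1.0]]
contact_force: [0.1, -0.1, 0.1]
gripper_width: 0.0855
grasp_force: 0.0
```

```bash
python3 - <<'E'
from h import *
st(); s=sensors.observe();p=s['tool_pos']; c,im=look('wrist'); g=im.max(2); 
# hood far end (+y) top corners expected
for dy in(.0805,-.0): print([proj(c,[.4517+dx,.2984+dy,.055]).round(1).tolist() for dx in(-.0255,.0255)])
for r in (60,90,120,150): xs=np.nonzero(g[r,250:400]<50)[0]+250; print(r,xs.min() if len(xs) else None,xs.max() if len(xs) else None)
print([(r,int(g[r,312])) for r in range(30,90,4)]); plan([.4517,.2984,.035],90)
E
```

```text
t 45.55 [0.4519 0.2978 0.1694] phi 90.07 tilt [-0.0023 -0.0018] w 0.0855 g 0.0 F [ 0.1 -0.1  0.1]
[[289.3, 103.1], [351.5, 103.2]]
[[292.2, 197.0], [348.5, 197.1]]
60 None None
90 None None
120 291 350
150 292 349
[(30, 222), (34, 217), (38, 217), (42, 217), (46, 222), (50, 218), (54, 221), (58, 218), (62, 222), (66, 223), (70, 192), (74, 156), (78, 157), (82, 157), (86, 154)]
n 3
[0.0005, -0.0002, 0.045] [-0.03, 0.02, -0.0]
[0.0004, -0.0002, 0.045] [-0.03, 0.02, -0.0]
[0.0004, -0.0002, 0.045] [-0.03, 0.02, -0.0]
```

Call:
jog_arm:
  series:
    - [[0.001, 0, 0.05], [0, 0, 0], 100]
    - [[0, 0, 0.05], [0, 0, 0], 100]
    - [[0, 0, 0.025], [0, 0, 0], 100]
    - [[0, 0, 0.01], [0, 0, 0], 100]
    - [[0, 0, 0], [0, 0, 0], 50]
    - [[0, 0, 0], [0, 0, 0], 50]
    - [[0, 0, 0], [0, 0, 0], 50]
    - [[0, 0, 0], [0, 0, 0], 50]
    - [[0, 0, 0], [0, 0, 0], 50]
    - [[0, 0, 0], [0, 0, 0], 50]
  force: 30

```text
time_s: 46.85
tool_pos: [0.4541, 0.2992, 0.0391]
eef_rot: [[0.0, 1.0, 0.004], [1.0, -0.0, 0.002], [0.002, 0.004, -1.0]]
contact_force: [-3.5, -3.0, 9.8]
gripper_width: 0.0516
grasp_force: 32.2
```

Call:
jog_arm:
  series:
    - [[0, 0, 0], [0, 0, 0], 50]
    - [[0, 0, 0], [0, 0, 0], 50]

```text
time_s: 47.1
tool_pos: [0.4541, 0.2992, 0.0392]
eef_rot: [[0.0, 1.0, 0.004], [1.0, -0.0, 0.002], [0.002, 0.004, -1.0]]
contact_force: [-2.5, -3.5, 9.2]
gripper_width: 0.0515
grasp_force: 32.2
```

Call:
jog_arm:
  series:
    - [[0, 0, -0.02], [0, 0, 0], 50]
    - [[0, 0, -0.04], [0, 0, 0], 50]
    - [[0, 0, -0.05], [0, 0, 0], 50]
    - [[0, 0, -0.02], [0, 0, 0], 50]
    - [[0, 0, 0], [0, 0, 0], 50]
    - [[0, 0, 0], [0, 0, 0], 50]

```text
time_s: 47.85
tool_pos: [0.4524, 0.2985, 0.165]
eef_rot: [[0.0, 1.0, -0.001], [1.0, -0.0, -0.001], [-0.001, -0.001, -1.0]]
contact_force: [-0.5, -0.4, -2.0]
gripper_width: 0.0518
grasp_force: 33.6
```

```bash
python3 - <<'E'
from h import *
st(); s=sensors.observe();p,R=s['tool_pos'],s['eef_rot']; c,im=look('wrist'); g=im.max(2)
for x in(.075,.0805,.086): print(x,proj(c,p+R@[x,0,-.0185]).round(1))
for col in(290,305,320,335,350): print(col,[(r,int(g[r,col])) for r in range(70,140,3)])
plan([.5262,-.018,.165],74.3)
E
```

```text
t 47.85 [0.4524 0.2985 0.165 ] phi 90.0 tilt [-0.0011 -0.0008] w 0.0518 g 33.6 F [-0.5 -0.4 -2. ]
0.075 [320.1 110.6]
0.0805 [320.1  95. ]
0.086 [320.1  79. ]
290 [(70, 234), (73, 179), (76, 175), (79, 172), (82, 175), (85, 173), (88, 173), (91, 213), (94, 171), (97, 40), (100, 47), (103, 47), (106, 42), (109, 49), (112, 48), (115, 46), (118, 46), (121, 44), (124, 42), (127, 49), (130, 50), (133, 46), (136, 44), (139, 46)]
305 [(70, 234), (73, 175), (76, 172), (79, 174), (82, 173), (85, 173), (88, 174), (91, 183), (94, 175), (97, 39), (100, 47), (103, 43), (106, 47), (109, 47), (112, 50), (115, 50), (118, 47), (121, 47), (124, 45), (127, 45), (130, 50), (133, 44), (136, 47), (139, 45)]
320 [(70, 214), (73, 174), (76, 173), (79, 175), (82, 175), (85, 175), (88, 173), (91, 178), (94, 175), (97, 49), (100, 45), (103, 48), (106, 47), (109, 48), (112, 47), (115, 49), (118, 46), (121, 48), (124, 46), (127, 45), (130, 49), (133, 46), (136, 39), (139, 48)]
335 [(70, 197), (73, 174), (76, 175), (79, 174), (82, 174), (85, 175), (88, 175), (91, 171), (94, 174), (97, 47), (100, 46), (103, 49), (106, 44), (109, 49), (112, 46), (115, 44), (118, 46), (121, 46), (124, 47), (127, 44), (130, 40), (133, 47), (136, 42), (139, 45)]
350 [(70, 178), (73, 171), (76, 173), (79, 175), (82, 174), (85, 174), (88, 222), (91, 174), (94, 173), (97, 45), (100, 47), (103, 44), (106, 40), (109, 48), (112, 46), (115, 46), (118, 42), (121, 43), (124, 42), (127, 51), (130, 43), (133, 44), (136, 46), (139, 44)]
n 6
[-0.0527, 0.0123, -0.0] [-0.02, 0.01, 2.62]
[-0.0521, 0.0147, -0.0] [-0.02, 0.01, 2.62]
[-0.0514, 0.0171, -0.0001] [-0.02, 0.01, 2.62]
[-0.0506, 0.0194, -0.0001] [-0.02, 0.01, 2.62]
[-0.0496, 0.0217, -0.0001] [-0.02, 0.01, 2.62]
[-0.0486, 0.024, -0.0001] [-0.02, 0.01, 2.62]
```

Call:
jog_arm:
  series:
    - [[-0.0527, 0.0123, 0], [0, 0, 2.62], 50]
    - [[-0.052, 0.0147, 0], [0, 0, 2.62], 50]
    - [[-0.0514, 0.017, 0], [0, 0, 2.62], 50]
    - [[-0.0506, 0.0194, 0], [0, 0, 2.62], 50]
    - [[-0.0496, 0.0217, 0], [0, 0, 2.62], 50]
    - [[-0.0486, 0.024, 0], [0, 0, 2.62], 50]
    - [[0, 0, 0.04], [0, 0, 0], 50]
    - [[0, 0, 0.04], [0, 0, 0], 50]
    - [[0, 0, 0], [0, 0, 0], 50]
    - [[0, 0, 0], [0, 0, 0], 50]

```text
time_s: 49.15
tool_pos: [0.5271, -0.0175, 0.0871]
eef_rot: [[0.271, 0.963, 0.001], [0.963, -0.271, -0.0], [0.0, 0.001, -1.0]]
contact_force: [0.0, 0.3, -0.9]
gripper_width: 0.0515
grasp_force: 33.6
```

```bash
python3 - <<'E'
from h import *
st(); plan([.526,-.018,.064],74.3)
E
```

```text
t 49.15 [ 0.5271 -0.0175  0.0871] phi 74.3 tilt [ 0.001  -0.0002] w 0.0515 g 33.6 F [ 0.   0.3 -0.9]
n 1
[-0.0008, -0.0009, 0.0231] [0.06, -0.0, 0.0]
```

Call:
jog_arm:
  series:
    - [[-0.0005, -0.001, 0.01], [0, 0, 0], 50]
    - [[0, 0, 0.008], [0, 0, 0], 50]
    - [[0, 0, 0.005], [0, 0, 0], 50]
    - [[0, 0, 0], [0, 0, 0], 50]
    - [[0, 0, 0], [0, 0, 0], 50]

```text
time_s: 49.78
tool_pos: [0.5256, -0.0178, 0.0632]
eef_rot: [[0.271, 0.963, 0.0], [0.963, -0.271, -0.0], [-0.0, 0.0, -1.0]]
contact_force: [-0.4, 0.1, -1.1]
gripper_width: 0.0518
grasp_force: 33.6
```

Call:
jog_arm:
  series:
    - [[0, 0, 0.004], [0, 0, 0], 50]
    - [[0, 0, 0.004], [0, 0, 0], 50]
    - [[0, 0, 0.004], [0, 0, 0], 50]
    - [[0, 0, 0], [0, 0, 0], 50]

```text
time_s: 50.28
tool_pos: [0.5254, -0.0178, 0.0506]
eef_rot: [[0.271, 0.963, -0.0], [0.963, -0.271, -0.0], [-0.0, -0.0, -1.0]]
contact_force: [0.2, -0.2, -1.2]
gripper_width: 0.0514
grasp_force: 33.6
```

Sliding in freely; now to the floor.

Call:
jog_arm:
  series:
    - [[0, 0, 0.002], [0, 0, 0], 50]
    - [[0, 0, 0.001], [0, 0, 0], 50]
    - [[0, 0, 0], [0, 0, 0], 50]

```text
time_s: 50.65
tool_pos: [0.5255, -0.0178, 0.0484]
eef_rot: [[0.271, 0.963, 0.0], [0.963, -0.271, -0.0], [-0.0, 0.0, -1.0]]
contact_force: [-2.9, -0.7, 3.1]
gripper_width: 0.0509
grasp_force: 34.8
```

Call:
jog_arm:
  series:
    - [[0, 0, 0.001], [0, 0, 0], 50]
    - [[0, 0, 0], [0, 0, 0], 50]

```text
time_s: 50.9
tool_pos: [0.5256, -0.0178, 0.0483]
eef_rot: [[0.271, 0.963, 0.0], [0.963, -0.271, -0.0], [-0.0, 0.0, -1.0]]
contact_force: [-6.5, 0.5, 10.0]
gripper_width: 0.0511
grasp_force: 36.8
```

Call:
jog_arm:
  series:
    - [[0, 0, 0], [0, 0, 0], 75]
    - [[0, 0, 0], [0, 0, 0], 100]
    - [[0, 0, 0], [0, 0, 0], 100]
    - [[0, 0, 0], [0, 0, 0], 100]
    - [[0, 0, -0.03], [0, 0, 0], 100]
    - [[0, 0, -0.04], [0, 0, 0], 100]
    - [[0, 0, 0], [0, 0, 0], 0]
    - [[0, 0, 0], [0, 0, 0], 0]
    - [[0, 0, 0], [0, 0, 0], 0]
    - [[0, 0, 0], [0, 0, 0], 0]

```text
time_s: 52.15
tool_pos: [0.525, -0.0177, 0.116]
eef_rot: [[0.271, 0.963, -0.002], [0.963, -0.271, 0.0], [-0.0, -0.002, -1.0]]
contact_force: [0.0, -0.2, -0.1]
gripper_width: 0.0122
grasp_force: 0.0
```

Call:
jog_arm:
  series:
    - [[0, 0, 0], [0, 0, 0], 0]
    - [[0, 0, 0.015], [0, 0, 0], 0]
    - [[0, 0, 0.01], [0, 0, 0], 0]
    - [[0, 0, 0.005], [0, 0, 0], 0]
    - [[0, 0, 0], [0, 0, 0], 0]
    - [[0, 0, 0], [0, 0, 0], 0]

```text
time_s: 52.9
tool_pos: [0.5257, -0.0178, 0.0873]
eef_rot: [[0.271, 0.963, 0.001], [0.963, -0.271, -0.0], [0.0, 0.001, -1.0]]
contact_force: [0.3, 0.5, -0.5]
gripper_width: 0.0001
grasp_force: 0.0
```

Call:
jog_arm:
  series:
    - [[0, 0, 0.006], [0, 0, 0], 0]
    - [[0, 0, 0.002], [0, 0, 0], 0]
    - [[0, 0, 0.001], [0, 0, 0], 0]
    - [[0, 0, 0], [0, 0, 0], 0]
    - [[0, 0, 0], [0, 0, 0], 0]

```text
time_s: 53.52
tool_pos: [0.5256, -0.0178, 0.0781]
eef_rot: [[0.271, 0.963, 0.0], [0.963, -0.271, -0.0], [0.0, 0.0, -1.0]]
contact_force: [-0.0, -0.4, 1.3]
gripper_width: 0.0004
grasp_force: 0.4
```

Call:
jog_arm:
  series:
    - [[0, 0, 0.001], [0, 0, 0], 0]
    - [[0, 0, 0.0005], [0, 0, 0], 0]
    - [[0, 0, 0], [0, 0, 0], 0]
    - [[0, 0, 0], [0, 0, 0], 0]

```text
time_s: 54.02
tool_pos: [0.5257, -0.0178, 0.0781]
eef_rot: [[0.271, 0.963, 0.001], [0.963, -0.271, -0.0], [-0.0, 0.001, -1.0]]
contact_force: [-6.1, 1.2, 11.5]
gripper_width: 0.0002
grasp_force: 5.3
```

Call:
jog_arm:
  series:
    - [[0, 0, 0.001], [0, 0, 0], 0]
    - [[0, 0, 0], [0, 0, 0], 0]
    - [[0, 0, -0.006], [0, 0, 0], 0]
    - [[0, 0, -0.03], [0, 0, 0], 0]
    - [[0, 0, -0.05], [0, 0, 0], 0]
    - [[-0.06, 0, -0.05], [0, 0, 0], 0]
    - [[0, 0, 0], [0, 0, 0], 0]
    - [[0, 0, 0], [0, 0, 0], 0]

```text
time_s: 55.02
tool_pos: [0.5122, -0.0638, 0.2007]
eef_rot: [[0.271, 0.963, -0.001], [0.963, -0.271, 0.0], [0.0, -0.001, -1.0]]
contact_force: [0.4, 0.0, -1.0]
gripper_width: 0.0002
grasp_force: 0.0
```

```bash
python3 - <<'E'
from h import *
st(); c,im=look('wrist'); g=im.max(2).astype(int)
o=np.array([.5262,-.018]);a=np.radians(-15.7);R=np.array([[np.cos(a),-np.sin(a)],[np.sin(a),np.cos(a)]])
L=[(x,y) for y in(.0805,-.0805) for x in(-.0255,.0255)]
print('exp',[proj(c,[*(o+R@l),.064]).round(1).tolist() for l in L])
m=np.zeros(g.shape);m[:230,270:372]=(g<62)[:230,270:372]; b=max(blobs(m,300),key=lambda q:q[2])
q=rect(b[0]); print(q.round(1).tolist()); 
# tab outer edges: hood level row at y=0, height .037 : expected if out (32mm) / in (27mm)
for h in(.030,.046): print([proj(c,[*(o+R@[x,0]),h]).round(1).tolist() for x in(-.032,-.027,.027,.032)])
r0=int(round(proj(c,[*o,.04])[1]))
for r in(r0-6,r0,r0+6): print(r,[(x,int(g[r,x])) for x in range(270,295,1)],'|',[(x,int(g[r,x])) for x in range(345,372,1)])
# pen & stand from the top
c,im=look('top'); pt=proj(c,[.629,.237,.127]).round(1); print('pen exp',pt, [(b[1].round(1),b[2]) for b in blobs(im.min(2)>115,4) if abs(b[1]-pt).max()<14])
E
```

```text
t 55.025 [ 0.5122 -0.0638  0.2007] phi 74.26 tilt [-0.0009  0.0004] w 0.0002 g 0.0 F [ 0.4  0.  -1. ]
exp [[291.2, 45.5], [351.4, 45.3], [296.3, 222.4], [346.5, 222.3]]
[[292.0, 46.0], [350.0, 46.0], [350.0, 222.0], [292.0, 222.0]]
[[290.7, 138.6], [295.5, 138.6], [347.1, 138.5], [351.8, 138.5]]
[[289.1, 140.1], [294.1, 140.1], [348.5, 140.0], [353.5, 140.0]]
133 [(270, 129), (271, 130), (272, 130), (273, 130), (274, 129), (275, 132), (276, 131), (277, 130), (278, 129), (279, 129), (280, 130), (281, 128), (282, 130), (283, 130), (284, 130), (285, 129), (286, 127), (287, 130), (288, 128), (289, 143), (290, 135), (291, 134), (292, 131), (293, 107), (294, 47)] | [(345, 45), (346, 43), (347, 47), (348, 31), (349, 95), (350, 94), (351, 96), (352, 93), (353, 67), (354, 93), (355, 94), (356, 95), (357, 94), (358, 94), (359, 95), (360, 94), (361, 94), (362, 94), (363, 94), (364, 93), (365, 97), (366, 94), (367, 95), (368, 97), (369, 95), (370, 95), (371, 94)]
139 [(270, 129), (271, 129), (272, 128), (273, 129), (274, 130), (275, 128), (276, 132), (277, 129), (278, 127), (279, 128), (280, 131
[... 437 characters left out ...]
(369, 95), (370, 94), (371, 94)]
145 [(270, 154), (271, 126), (272, 130), (273, 131), (274, 130), (275, 130), (276, 129), (277, 130), (278, 128), (279, 131), (280, 128), (281, 132), (282, 129), (283, 130), (284, 131), (285, 130), (286, 132), (287, 130), (288, 132), (289, 107), (290, 136), (291, 134), (292, 130), (293, 127), (294, 69)] | [(345, 49), (346, 44), (347, 46), (348, 46), (349, 96), (350, 94), (351, 94), (352, 87), (353, 79), (354, 91), (355, 94), (356, 94), (357, 95), (358, 95), (359, 92), (360, 93), (361, 92), (362, 94), (363, 92), (364, 95), (365, 94), (366, 94), (367, 92), (368, 94), (369, 91), (370, 96), (371, 96)]
pen exp [218.5 164.4] [(array([205.8, 155.5]), np.int32(1984))]
```

The hood outline and both tab edges (columns 289 and 353) match where they should be with the hood home and the tabs out. The top view showed the pen upright after I released it. Handing in.

```bash
python3 -c "
from cell import bot
print(bot.finish_job())"
```

```text
the job is handed in; nothing more can be done
None
```

I've handed the job in, and no verdict came back: the strip is cleaned, the pen is back in its stand, all three packs on the desk are in pockets, and the hood is home with both tabs out in the last camera image.

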